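Park the flywheel with its trigger pin up

TASK

Park the flywheel for its next run: with the fingertips push its spokes, one after another, until the trigger pin on its rim points straight up, then let go and leave it standing still. Turn it only clockwise as seen from the robot, because the turn counter on its axle must never run backwards. Push gently, without squeezing or striking the spokes, do not push on the pin, and leave the things around the rig where they are.

Things in the scene. Friction and masses are not known exactly. Their poses are not given: they have to be found in the camera images.
- rig: flywheel rig, bolted down: 150 x 240 mm aluminium base plate, column, grey bearing block and black turn counter, all behind the wheel (from 17 mm behind its mid-plane on). Origin on the table straight below the hub, in the wheel's mid-plane; its x axis lies along the axle and points away from the robot, z up. Nothing of the rig stands in front of the wheel
- hub (a point): centre of the wheel's hub, on the axle in the wheel's mid-plane, 200 mm above the table; axes as those of the rig
- flywheel (a joint): angle of the upright wheel in rad: 0 (or any multiple of 2 pi) with the trigger pin straight up, growing as the wheel turns clockwise seen from the robot. It starts at -5.6 to -3.9 and has no stops. The bearing drags with about 0.3 N m, so the wheel stays where it is left and coasts only a few degrees after a push
- spokes: the five straight grey spokes, evenly spaced at 72 degrees, one of them directly under the pin; each 14 mm wide and 16 mm deep along the axle (8 mm either side of the mid-plane), open from the hub (radius 25 mm, flush with the spokes in front) to the rim. Origin at the hub centre; turns with the wheel, its z axis pointing along the spoke under the pin
- rim: bright aluminium rim, outer radius 130 mm, inner radius 110 mm, 16 mm wide along the axle, flush with the spokes; origin at the hub centre; turns with the wheel
- pin: trigger pin, steel rod of 12 mm diameter standing 35 mm out of the rim, radially; origin at the hub centre, z axis along the pin, outwards
- pin_tip (a point): outer end of the trigger pin, 165 mm from the hub centre
- breadboard_a: loose white breadboard, 55 x 165 x 9 mm with parts up to 20 mm high, lying in front of the wheel to the left; origin under its centre
- brass_weight: loose brass weight, 50 mm diameter, 36 mm high, standing in front of the wheel to the right; origin under its centre
- weight_hanger: loose weight hanger, 48 mm foot with a thin rod and hook, 142 mm high, left of the wheel; origin under its foot
- optic_post: loose optic post on a 75 x 25 mm foot, 110 mm high, right of the wheel; origin under the post
- screwdriver: loose screwdriver lying right of the rig; origin under its middle
- breadboard_b: a second loose breadboard like the first, far to the right; origin under its centre
- multimeter: loose multimeter lying flat, 180 x 88 x 36 mm, far to the left; origin under its centre
- tool_cup: loose clear cup with tools, 80 mm wide, 160 mm high, far to the right; origin under its centre

How it is judged:
On the way, in this order (a step that is already met when the one before it is completed fails the run):
1. the fingers push on a spoke (contact force between the fingers and spokes above 0.5 N), for 0.02 s.
2. later, with less than 60 degrees left to turn, they push on a spoke again (contact force between the fingers and spokes above 0.5 N and value of joint flywheel above -1.05 rad), for 0.02 s.
At the end, for the whole second after the job is handed in: the trigger pin points straight up to within 6 degrees, the wheel stands still and nothing touches it (angle between pin's own z axis and vertical below 0.105 rad and velocity of joint flywheel between -0.03 and 0.03 rad/s).
It fails at once if the wheel is turned backwards (faster than 0.3 rad/s anticlockwise) (velocity of joint flywheel below -0.3 rad/s).
It fails at once if the trigger pin is pushed (over 3 N) (contact force between anything else and pin above 3 N).
It fails at once if a spoke is squeezed or struck hard (over 50 N) (contact force between the fingers and spokes above 50 N).
It fails at once if a thing around the rig is moved by more than 30 mm (distance of any of breadboard_a, brass_weight, weight_hanger, optic_post, screwdriver, breadboard_b, multimeter, tool_cup from where it was at the start of the episode above 0.03 m).
It also fails if it takes over 58 s, if anything falls off the work surface, if the arm or the gripper's body presses on something with over 40 N, if the wrist force passes 120 N, or if a joint passes its speed limit or range.

ROBOT

A 7-joint arm with a two-finger parallel gripper is mounted at the origin on the work surface. World frame = base frame: x ahead of the robot, y to its left, z up, the work surface at z = 0. Lengths are in m, angles in rad, forces in N, time in s.
With the tool pointing down it reaches from about 0.4 to 0.85 m from the base axis. Payload 6.9 kg.
Tool frame: the origin (TCP) lies midway between the tips of the shut fingers; the grasp point (between the pads) lies 19 mm behind it (grasp_offset is the distance from the TCP to the grasp point, in m); z points along the fingers, y is the line along which they close (so a half turn about z gives the same grasp; the last joint's range is limited). The gripper opens to 85 mm and grips with 20 to 120 N. Pads are 22 mm wide; open, the fingers measure 114 mm over their backs; the gripper's body (76 mm by 85 mm) begins 54 mm behind the grasp point. The pads swing forward as they close: fully open they stand 13 mm farther back than shut.
Start: joints at [1.387, 0.507, -0.238, 1.5, 0.126, 1.149, -0.155], TCP at [0.179, -0.599, 0.231] pointing down, gripper open.
Joint ranges: [-3.08, 3.08], [-0.24, 2.05], [-1.43, 1.35], [0, 2.5], [-1.52, 4.66], [0.17, 1.96], [-2.89, 2.89]. Speed limits (rad/s): [2.39, 2.39, 3.14, 3.14, 3.14, 3.14, 3.14].

INTERFACE

Orientations are given as [roll, pitch, yaw] about the fixed x, y, z axes, in that order (R = Rz(yaw) Ry(pitch) Rx(roll)).
In Python, from plant import get_state, capture, camera_info, sign_off, grasp_offset gives the robot as it stands. The module is installed in compiled form; this text tells all that it offers.
- The arm moves only by the tool servo_tool, never from a script. Its argument "moves" is a list of rows, each an object with "hand": the closure, from -1 (fully open) to 1 (shut), so that 0 is half open; "travel": the shift along the tool's x, y, z in cm, a list of three; "turn": the turn, a rotation vector about the tool's x, y, z in units of 5 degrees (1.0 is 5 degrees), a list of three. A call has 1 to 20 rows; each row shifts and turns the commanded pose from where the row before left it, along the tool's axes as they then stand; what a row does not reach is not made up. A row lasts 1/8 s, in which the tool goes at most 62.5 mm and 10.7 degrees, less where a joint would pass 70% of its speed; a pose out of reach is approached as far as the arm can. A call is refused whole if a number of a shift passes 6.25 or a number of a turn 1, either way. A call with a gripper value outside its range is refused whole. The fingers move at their own pace and stop on an object; "force" is the grip in N (left out, the last holds). Time passes only in rows, so rows that do not move let the fingers close. It gives the time, the measured TCP pose, the force, the opening and the grip force at its end, in the units of the state.
- get_state(): the state, without advancing time (a new reading comes with each control period).
- capture(name): name is "scene" or "top"; returns (picture, depth): 400x640x3 uint8, red, green, blue; 400x640 float32, m along the optical axis (not along the pixel's ray), 0 where there is no reading.
- camera_info(name): a dict with "fx", "fy", "cx", "cy" (pixels), "R" (3x3) and "t" (3): a world point X has camera coordinates R X + t. Camera axes: x right, y down, z forward; pixel columns grow to the right and rows downward; lengths in m; the calibration is good to about 2 mm. A picture is of the moment at which its call begins. camera_info takes no time and is no camera call.
- sign_off(): hands the job in; it is judged then, once.
The state is a dict: "time": time; "joints": joint angles; "joint_velocities": joint speeds; "joint_torque": joint torques, N m; "position": TCP position; "ee_rot": TCP orientation; "force": force on the tool from outside, world axes, zero at the start; "moment": the same for the moment, N m; "grip_width": finger opening in m; "gripper_force": force on a finger pad.
Only numpy, scipy, OpenCV 4.12 (cv2) and the standard library are available. Lean on these libraries where they do the work, as an engineer would, in place of code of your own. Each camera call takes 0.05 s, during which the arm holds its last target. There are 200 camera calls.

## Working session

There is one attempt and no reset: what is moved stays moved. The work goes in short steps, Python scripts to look and compute and a tool call to move; the robot and the scene stay as the last step left them, time stands still between calls to the robot, and variables do not carry over. Pictures are saved under pics/ and viewed, at most 10 in all, crops included, and the job is handed in when it is done.

Besides the shell and the picture viewer there is one more tool, called after "Call:" as name(argument=value, ...) on one line, values as JSON. servo_tool: Moves the arm, as the interface text tells. Its arguments: {"type":"object","properties":{"moves":{"type":"array","items":{"type":"object","properties":{"hand":{"type":"number"},"travel":{"type":"array","items":{"type":"number"}},"turn":{"type":"array","items":{"type":"number"}}}}},"force":{"type":"number"}},"required":["moves"]}

```bash
mkdir -p pics
cat > h.py <<'E'
import numpy as np, cv2
from plant import *
def shot(n,f):
    p,d=capture(n); cv2.imwrite(f'pics/{f}.png',p[:,:,::-1]); np.save(f'pics/{f}.npy',d); return p,d
def w(n,f,u,v):
    d=np.load(f'pics/{f}.npy'); c=camera_info(n); z=d[v,u]
    return np.array(c['R']).T@(np.array([(u-c['cx'])/c['fx']*z,(v-c['cy'])/c['fy']*z,z])-np.array(c['t']))
E
python3 - <<'E'
from h import *
for n in('scene','top'):
    shot(n,n+'0'); c=camera_info(n); print(n,-np.array(c['R']).T@c['t'],np.round(c['R'],3).tolist(),c['fx'],c['cx'],c['cy'])
s=get_state();print(s,grasp_offset)
E
```

```text
scene [ 1.18231268 -0.55423496  1.32357606] [[0.646, 0.763, -0.015], [0.613, -0.531, -0.585], [-0.455, 0.369, -0.811]] 422.16226963272646 316.5212035335851 195.4257708400309
top [ 0.37177371 -0.02914801  1.83351828] [[0.007, -1.0, -0.007], [-0.993, -0.006, -0.119], [0.119, 0.008, -0.993]] 471.30592881230706 318.16092571166746 196.79627159222267
{'time': 0.1, 'joints': array([ 1.38649704,  0.50821289, -0.23752256,  1.50102065,  0.12572303,
        1.14889185, -0.15482963]), 'joint_velocities': array([-0.00083495, -0.00093526, -0.00055179, -0.00241463,  0.00076641,
        0.00077705,  0.00201962]), 'joint_torque': array([-5.01744827e-03, -6.21831608e+01, -2.19478570e+00, -2.50201696e+01,
        1.24704314e-02,  7.81600684e-03,  1.40852919e-05]), 'position': array([ 0.17839278, -0.59854137,  0.2305459 ]), 'ee_rot': array([-3.14005073e+00,  5.60288935e-05,  2.89781653e-01]), 'force': array([-0.42958612, -0.94598399,  0.84636869]), 'moment': array([ 0.02636895, -0.04773372,  0.01562904]), 'gripper_force': 0.0, 'grip_width': 0.08585830266590214} 0.0187
```

View pics/scene0.png

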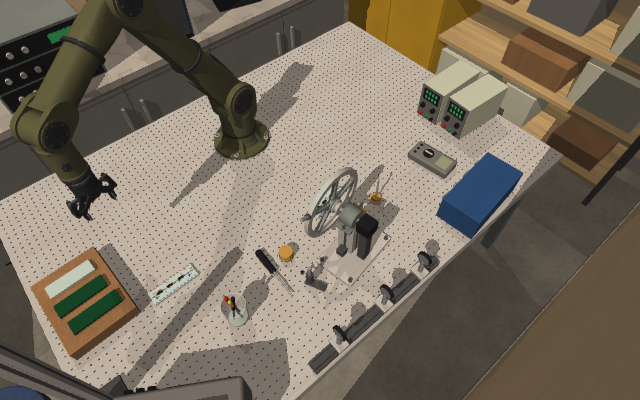

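View pics/top0.png

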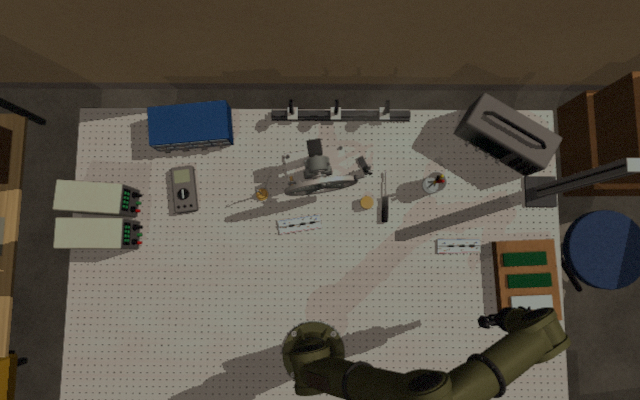

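The scene view shows the wheel from behind at about (330,202); the top view shows its edge at about (322,183). Next, enlarged crops.

Run:
```python
from h import *
a=cv2.imread('pics/scene0.png')[150:300,260:420]; b=cv2.imread('pics/top0.png')[130:250,240:400]
cv2.imwrite('pics/c1.png',cv2.resize(a,None,fx=4,fy=4,interpolation=cv2.INTER_CUBIC)[:600])
cv2.imwrite('pics/c2.png',cv2.resize(b,None,fx=5,fy=5,interpolation=cv2.INTER_CUBIC))
```

```text
(no output)
```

View pics/c1.png

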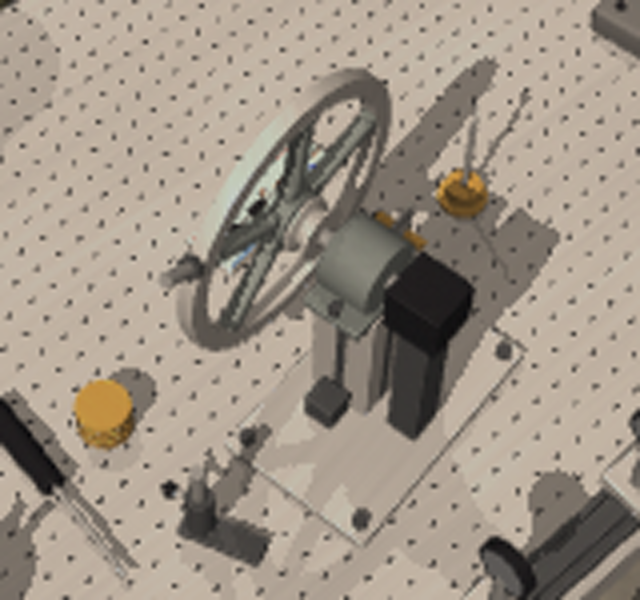

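View pics/c2.png

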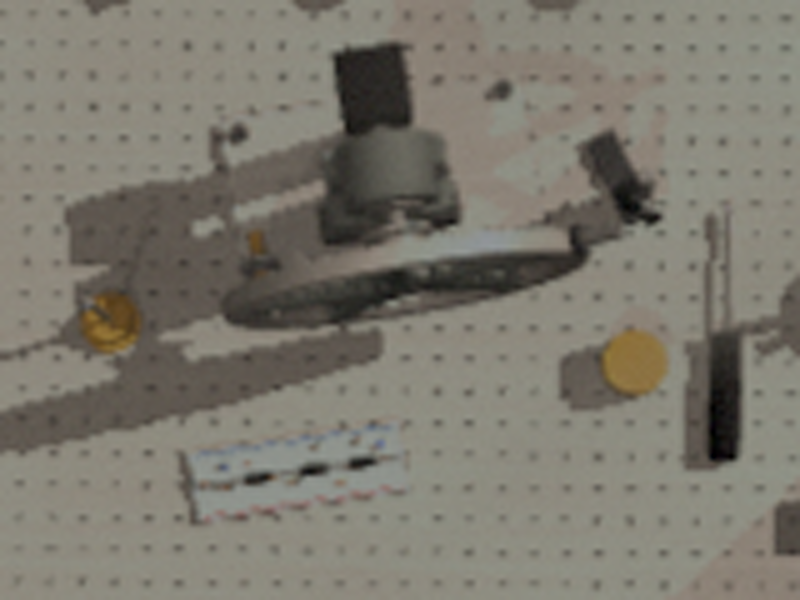

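```bash
cat >> h.py <<'E'
from scipy.optimize import least_squares
def cloud(n,f):
    d=np.load(f'pics/{f}.npy'); c=camera_info(n); v,u=np.nonzero(d>0); z=d[v,u]
    X=np.stack([(u-c['cx'])/c['fx']*z,(v-c['cy'])/c['fy']*z,z],1)-np.array(c['t'])
    return X@np.array(c['R'])
def loc(p,h):
    c,s=np.cos(h[2]),np.sin(h[2]); a=p-np.array([h[0],h[1],.2])
    return np.stack([c*a[:,0]+s*a[:,1],-s*a[:,0]+c*a[:,1],a[:,2]],1)
def ring(l):
    r=np.hypot(l[:,1],l[:,2]); q=np.stack([abs(l[:,0])-.008,abs(r-.12)-.01],1)
    return np.linalg.norm(np.maximum(q,0),axis=1)+np.minimum(q.max(1),0)
def fit(P,h):
    for t in (.04,.02,.012,.008,.006,.006):
        Q=P[abs(ring(loc(P,h)))<t]
        h=least_squares(lambda x:ring(loc(Q,x)),h,loss='soft_l1',f_scale=.002).x
    return h,len(Q),np.abs(ring(loc(Q,h))).mean()
def spokeang(P,h):
    l=loc(P,h); r=np.hypot(l[:,1],l[:,2]); a=np.arctan2(-l[:,1],l[:,2])  # clockwise seen from robot (y left)
    m=(abs(l[:,0])<.012)&(r>.035)&(r<.105); k=(abs(l[:,0])<.012)&(r>.138)&(r<.17)
    sp=np.degrees(np.angle(np.exp(5j*a[m]).mean()))/5
    return sp,m.sum(),np.degrees(np.angle(np.exp(1j*a[k]).mean())),k.sum(),np.abs(np.exp(5j*a[m]).mean())
E
python3 - <<'E'
from h import *
print(w('scene','scene0',330,203))
A=cloud('scene','scene0');B=cloud('top','top0')
g=np.array([*w('top','top0',322,182)[:2],.15]); print(g)
for P in(A,B,np.vstack([A,B])):
    h,n,e=fit(P,g); print(h,n,e,spokeang(P,h))
for nm,u,v in[('weight',367,202),('bb',298,224),('hanger',261,194),('post',366,168),('bbL',279,233),('bbR',320,216),('bbL2',277,221),('bbR2',320,227)]: print(nm,w('top','top0',u,v).round(3))
E
```

```text
[ 1.18231268 -0.55423496  1.32357606]
[ 0.60081341 -0.02936114  0.15      ]
[ 0.60663958 -0.02502647  0.17447524] 1008 0.0012653497443684504 (np.float64(-8.992777597302183), np.int64(392), np.float64(61.68026333575798), np.int64(41), np.float64(0.778511485869429))
[ 0.6072717  -0.02611557  0.17225883] 634 0.0016609083003221161 (np.float64(-9.133198546079843), np.int64(219), np.float64(61.60777913145259), np.int64(28), np.float64(0.7669408636269187))
[ 0.6068197  -0.02536698  0.17405821] 1643 0.0014400978911046998 (np.float64(-9.085611725300264), np.int64(610), np.float64(61.5661695318228), np.int64(70), np.float64(0.7799195436774716))
weight [ 0.569 -0.203  0.028]
bb [0.484 0.063 0.006]
hanger [0.599 0.208 0.015]
post [ 0.696 -0.197  0.06 ]
bbL [0.449 0.136 0.001]
bbR [ 0.516 -0.022  0.003]
bbL2 [0.495 0.145 0.   ]
bbR2 [ 0.473 -0.023  0.007]
```

Pin is at about 62° clockwise (joint ≈ -5.2 rad), hub (0.607,-0.025), yaw 0.174. Moving in front with shut fingers.

Call:
servo_tool(moves=[{"hand": 1, "travel": [2.8, -3.5, -1.4]}, {"hand": 1, "travel": [2.8, -3.5, -1.4]}, {"hand": 1, "travel": [2.8, -3.5, -1.4]}, {"hand": 1, "travel": [2.8, -3.5, -1.4]}, {"hand": 1, "travel": [2.8, -3.5, -1.4]}, {"hand": 1, "travel": [2.8, -3.5, -1.4]}, {"hand": 1, "travel": [2.8, -3.5, -1.4]}, {"hand": 1, "travel": [2.8, -3.5, -1.4]}, {"hand": 1, "travel": [2.8, -3.5, -1.4]}, {"hand": 1, "travel": [2.8, -3.5, -1.4]}, {"hand": 1, "travel": [2.8, -3.5, -1.4]}, {"hand": 1, "travel": [2.8, -3.5, -1.4]}, {"hand": 1, "travel": [0, 0, 0]}])

```text
schema error: expected keys hand, travel, turn
```

```bash
python3 -c "
from h import *
print(get_state()['joints'].round(2))"
```

```text
[ 1.39  0.51 -0.24  1.5   0.13  1.15 -0.15]
```

Call:
servo_tool(moves=[{"hand": 1, "travel": [2.8, -3.5, -1.4], "turn": [0, 0, 0]}, {"hand": 1, "travel": [2.8, -3.5, -1.4], "turn": [0, 0, 0]}, {"hand": 1, "travel": [2.8, -3.5, -1.4], "turn": [0, 0, 0]}, {"hand": 1, "travel": [2.8, -3.5, -1.4], "turn": [0, 0, 0]}, {"hand": 1, "travel": [2.8, -3.5, -1.4], "turn": [0, 0, 0]}, {"hand": 1, "travel": [2.8, -3.5, -1.4], "turn": [0, 0, 0]}, {"hand": 1, "travel": [2.8, -3.5, -1.4], "turn": [0, 0, 0]}, {"hand": 1, "travel": [2.8, -3.5, -1.4], "turn": [0, 0, 0]}, {"hand": 1, "travel": [2.8, -3.5, -1.4], "turn": [0, 0, 0]}, {"hand": 1, "travel": [2.8, -3.5, -1.4], "turn": [0, 0, 0]}, {"hand": 1, "travel": [2.8, -3.5, -1.4], "turn": [0, 0, 0]}, {"hand": 1, "travel": [2.8, -3.5, -1.4], "turn": [0, 0, 0]}, {"hand": 1, "travel": [0, 0, 0], "turn": [0, 0, 0]}])

```text
time: 1.72
position: [0.3817, -0.0972, 0.4002]
ee_rot: [3.141, -0.002, 0.296]
force: [-0.6, -0.2, -0.1]
grip_width: -0.0002
gripper_force: 0.0
```

```bash
python3 -c "
from h import *
print(get_state()['joints'].round(2))"
```

```text
[ 0.76  0.04 -0.6   1.7   0.02  1.41 -1.12]
```

Call:
servo_tool(moves=[{"hand": 1, "travel": [0, 0, 0], "turn": [0, 1, 0]}, {"hand": 1, "travel": [0, 0, 0], "turn": [0, 1, 0]}, {"hand": 1, "travel": [0, 0, 0], "turn": [0, 1, 0]}, {"hand": 1, "travel": [0, 0, 0], "turn": [0, 1, 0]}, {"hand": 1, "travel": [0, 0, 0], "turn": [0, 1, 0]}, {"hand": 1, "travel": [0, 0, 0], "turn": [0, 1, 0]}, {"hand": 1, "travel": [0, 0, 0], "turn": [0, 1, 0]}, {"hand": 1, "travel": [0, 0, 0], "turn": [0, 1, 0]}, {"hand": 1, "travel": [0, 0, 0], "turn": [0, 1, 0]}, {"hand": 1, "travel": [0, 0, 0], "turn": [0, 1, 0]}])

```text
time: 2.98
position: [0.3799, -0.1013, 0.399]
ee_rot: [3.14, -0.875, 0.288]
force: [0.0, -0.6, -0.7]
grip_width: 0.0003
gripper_force: 0.0
```

```bash
python3 -c "
from h import *
print(get_state()['joints'].round(2)); shot('scene','s1')"
```

```text
[ 0.82 -0.22  0.04  2.28 -1.02  0.96  0.16]
```

View pics/s1.png

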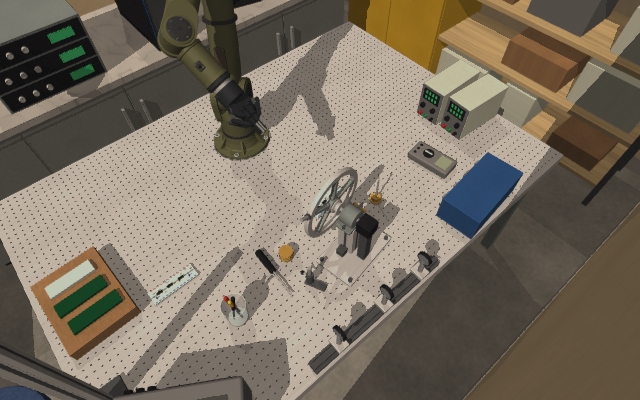

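The arm holds the tool tilted, elbow out to the right; the wheel (330,202) is untouched. I'll write a planner that prints rows.

```bash
cat >> h.py <<'E'
from scipy.spatial.transform import Rotation as Ro
H=np.array([.6068,-.0254,.2]); YAW=.174
def Rt(e,yaw=YAW):
    z=np.array([np.cos(yaw)*np.cos(e),np.sin(yaw)*np.cos(e),-np.sin(e)]); y=np.array([np.sin(yaw),-np.cos(yaw),0])
    return Ro.from_matrix(np.stack([np.cross(y,z),y,z],1))
def wp(d,r,phi):  # d along axle, radius, deg clockwise from up as seen from robot
    p=np.radians(phi); ax=np.array([np.cos(YAW),np.sin(YAW),0]); left=np.array([-np.sin(YAW),np.cos(YAW),0])
    return H+d*ax-left*r*np.sin(p)+np.array([0,0,r*np.cos(p)])
def plan(p1,R1,n,p0=None,R0=None):
    s=get_state(); p0=s['position'] if p0 is None else p0; R0=Ro.from_euler('xyz',s['ee_rot']) if R0 is None else R0
    v=(R0.inv()*R1).as_rotvec()/n; d=(p1-p0)/n
    for i in range(n): print((100*(R0*Ro.from_rotvec(v*i)).inv().apply(d)).round(2).tolist(),(np.degrees(v)/5).round(2).tolist())
def rel():
    s=get_state(); R=Ro.from_euler('xyz',s['ee_rot']); a=s['position']-H; c,q=np.cos(YAW),np.sin(YAW)
    l=[c*a[0]+q*a[1],-q*a[0]+c*a[1],a[2]]
    print('t',s['time'],'d',round(l[0],4),'r',round(np.hypot(l[1],l[2]),4),'phi',np.degrees(np.arctan2(-l[1],l[2])).round(1),'z',R.as_matrix()[:,2].round(3),'j',s['joints'].round(2),'F',s['force'].round(1))
E
python3 -c "
from h import *
rel(); plan(wp(-.09,.09,-30),Rt(.25),6)"
```

```text
t 3.025 d -0.2375 r 0.2008 phi 10.1 z [ 0.738  0.218 -0.639] j [ 0.82 -0.22  0.05  2.28 -1.02  0.96  0.16] F [-1.5 -0.  -3.2]
[0.12, -1.05, 3.27] [-0.19, 0.85, 0.1]
[-0.13, -1.11, 3.25] [-0.19, 0.85, 0.1]
[-0.38, -1.16, 3.21] [-0.19, 0.85, 0.1]
[-0.62, -1.21, 3.16] [-0.19, 0.85, 0.1]
[-0.86, -1.26, 3.08] [-0.19, 0.85, 0.1]
[-1.1, -1.3, 2.99] [-0.19, 0.85, 0.1]
```

Call:
servo_tool(moves=[{"hand": 1, "travel": [0.1, -1.05, 3.3], "turn": [-0.19, 0.85, 0.1]}, {"hand": 1, "travel": [-0.1, -1.1, 3.25], "turn": [-0.19, 0.85, 0.1]}, {"hand": 1, "travel": [-0.4, -1.15, 3.2], "turn": [-0.19, 0.85, 0.1]}, {"hand": 1, "travel": [-0.6, -1.2, 3.15], "turn": [-0.19, 0.85, 0.1]}, {"hand": 1, "travel": [-0.85, -1.25, 3.1], "turn": [-0.19, 0.85, 0.1]}, {"hand": 1, "travel": [-1.1, -1.3, 3.0], "turn": [-0.19, 0.85, 0.1]}, {"hand": 1, "travel": [0, 0, 0], "turn": [0, 0, 0]}, {"hand": 1, "travel": [0, 0, 0], "turn": [0, 0, 0]}])

```text
time: 4.03
position: [0.4236, -0.0595, 0.3807]
ee_rot: [3.071, -1.077, 0.331]
force: [-0.3, -0.0, 0.1]
grip_width: 0.0004
gripper_force: 0.0
```

```bash
python3 -c "
from h import *
rel()"
```

```text
t 4.025 d -0.1863 r 0.1808 phi 0.6 z [ 0.854  0.219 -0.473] j [ 1.62 -0.2  -0.67  2.49 -1.52  1.07  0.67] F [-0.3 -0.   0.1]
```

```bash
python3 -c "
from h import *
plan(wp(-.08,.08,-35),Rt(.49),6)"
```

```text
[-0.8, -0.69, 2.52] [-0.13, 0.0, 0.14]
[-0.81, -0.71, 2.51] [-0.13, 0.0, 0.14]
[-0.82, -0.72, 2.5] [-0.13, 0.0, 0.14]
[-0.83, -0.74, 2.49] [-0.13, 0.0, 0.14]
[-0.84, -0.76, 2.49] [-0.13, 0.0, 0.14]
[-0.85, -0.78, 2.48] [-0.13, 0.0, 0.14]
```

Call:
servo_tool(moves=[{"hand": 1, "travel": [-0.8, -0.7, 2.5], "turn": [-0.13, 0, 0.14]}, {"hand": 1, "travel": [-0.8, -0.7, 2.5], "turn": [-0.13, 0, 0.14]}, {"hand": 1, "travel": [-0.8, -0.7, 2.5], "turn": [-0.13, 0, 0.14]}, {"hand": 1, "travel": [-0.8, -0.75, 2.5], "turn": [-0.13, 0, 0.14]}, {"hand": 1, "travel": [0, 0, 0], "turn": [0, 0, 0]}])

```text
time: 4.65
position: [0.4349, -0.0526, 0.352]
ee_rot: [-3.115, -1.024, 0.245]
force: [-0.2, 0.8, -0.3]
grip_width: -0.0003
gripper_force: 0.0
```

```bash
python3 -c "
from h import *
rel()"
```

```text
t 4.65 d -0.174 r 0.152 phi -1.1 z [ 0.822  0.233 -0.52 ] j [ 2.03 -0.24 -1.06  2.5  -1.52  1.12  0.66] F [-0.2  0.8 -0.3]
```

```bash
python3 -c "
from h import *
plan(np.array([.42,-.15,.42]),Ro.from_euler('xyz',[np.pi,0,.25]),13)"
```

```text
[0.29, 0.69, -0.54] [-0.02, -0.9, 0.01]
[0.25, 0.69, -0.56] [-0.02, -0.9, 0.01]
[0.21, 0.69, -0.58] [-0.02, -0.9, 0.01]
[0.16, 0.69, -0.59] [-0.02, -0.9, 0.01]
[0.12, 0.69, -0.6] [-0.02, -0.9, 0.01]
[0.07, 0.69, -0.61] [-0.02, -0.9, 0.01]
[0.02, 0.69, -0.61] [-0.02, -0.9, 0.01]
[-0.03, 0.69, -0.61] [-0.02, -0.9, 0.01]
[-0.07, 0.69, -0.6] [-0.02, -0.9, 0.01]
[-0.12, 0.69, -0.59] [-0.02, -0.9, 0.01]
[-0.17, 0.69, -0.58] [-0.02, -0.9, 0.01]
[-0.21, 0.7, -0.57] [-0.02, -0.9, 0.01]
[-0.25, 0.7, -0.55] [-0.02, -0.9, 0.01]
```

Call:
servo_tool(moves=[{"hand": 1, "travel": [0.3, 0.7, -0.55], "turn": [0, -0.9, 0]}, {"hand": 1, "travel": [0.25, 0.7, -0.55], "turn": [0, -0.9, 0]}, {"hand": 1, "travel": [0.2, 0.7, -0.6], "turn": [0, -0.9, 0]}, {"hand": 1, "travel": [0.15, 0.7, -0.6], "turn": [0, -0.9, 0]}, {"hand": 1, "travel": [0.1, 0.7, -0.6], "turn": [0, -0.9, 0]}, {"hand": 1, "travel": [0.1, 0.7, -0.6], "turn": [0, -0.9, 0]}, {"hand": 1, "travel": [0, 0.7, -0.6], "turn": [0, -0.9, 0]}, {"hand": 1, "travel": [0, 0.7, -0.6], "turn": [0, -0.9, 0]}, {"hand": 1, "travel": [-0.1, 0.7, -0.6], "turn": [0, -0.9, 0]}, {"hand": 1, "travel": [-0.1, 0.7, -0.6], "turn": [0, -0.9, 0]}, {"hand": 1, "travel": [-0.2, 0.7, -0.6], "turn": [0, -0.9, 0]}, {"hand": 1, "travel": [-0.2, 0.7, -0.55], "turn": [0, -0.9, 0]}, {"hand": 1, "travel": [-0.25, 0.7, -0.55], "turn": [0, -0.9, 0]}, {"hand": 1, "travel": [0, 0, 0], "turn": [0, 0, 0]}])

```text
time: 6.4
position: [0.4222, -0.1511, 0.4179]
ee_rot: [-3.124, -0.007, 0.27]
force: [1.4, -0.1, 0.0]
grip_width: -0.0001
gripper_force: 0.0
```

```bash
python3 -c "
from h import *
rel()"
```

```text
t 6.4 d -0.2036 r 0.2365 phi 22.8 z [ 0.002  0.018 -1.   ] j [ 1.27  0.27 -1.29  1.55  0.24  1.52 -1.32] F [ 1.4 -0.1  0. ]
```

Call:
servo_tool(moves=[{"hand": 1, "travel": [0, 0, 0], "turn": [1, 0, 0]}, {"hand": 1, "travel": [0, 0, 0], "turn": [1, 0, 0]}, {"hand": 1, "travel": [0, 0, 0], "turn": [1, 0, 0]}, {"hand": 1, "travel": [0, 0, 0], "turn": [1, 0, 0]}, {"hand": 1, "travel": [0, 0, 0], "turn": [1, 0, 0]}, {"hand": 1, "travel": [0, 0, 0], "turn": [1, 0, 0]}, {"hand": 1, "travel": [0, 0, 0], "turn": [1, 0, 0]}, {"hand": 1, "travel": [0, 0, 0], "turn": [1, 0, 0]}])

```text
time: 7.4
position: [0.4207, -0.1523, 0.4187]
ee_rot: [-2.427, -0.009, 0.263]
force: [0.0, 0.2, -0.8]
grip_width: 0.0002
gripper_force: 0.0
```

```bash
python3 -c "
from h import *
rel()"
```

```text
t 7.4 d -0.2053 r 0.2376 phi 23.0 z [-0.164  0.635 -0.755] j [ 1.27  0.66 -1.27  1.35 -0.07  1.78 -1.31] F [ 0.   0.2 -0.8]
```

```bash
cat > kin.py <<'E'
import numpy as np, itertools
from scipy.optimize import least_squares
from scipy.spatial.transform import Rotation as Ro
D=[([1.3865,.5082,-.2375,1.5010,.1257,1.1489,-.1548],[.1784,-.5985,.2305],[-3.14005,0,.28978]),
([.76,.04,-.6,1.7,.02,1.41,-1.12],[.3817,-.0972,.4002],[3.141,-.002,.296]),
([.82,-.22,.04,2.28,-1.02,.96,.16],[.3799,-.1013,.399],[3.14,-.875,.288]),
([1.62,-.2,-.67,2.49,-1.52,1.07,.67],[.4236,-.0595,.3807],[3.071,-1.077,.331]),
([2.03,-.24,-1.06,2.5,-1.52,1.12,.66],[.4349,-.0526,.352],[-3.115,-1.024,.245]),
([1.27,.27,-1.29,1.55,.24,1.52,-1.32],[.4222,-.1511,.4179],[-3.124,-.007,.27]),
([1.27,.66,-1.27,1.35,-.07,1.78,-1.31],[.4207,-.1523,.4187],[-2.427,-.009,.263])]
Q=np.array([d[0] for d in D]);P=np.array([d[1] for d in D]);RR=Ro.from_euler('xyz',[d[2] for d in D])
def fk(q,x,s):
    q=np.atleast_2d(q); th=q*s+x[:7]; p=np.zeros((len(q),3)); R=Ro.identity(len(q))
    off=[[0,0,x[7]],[0,0,0],[0,0,x[8]],[x[9],0,0],[-x[9]+x[10],0,x[11]],[x[12],0,0],[0,0,x[13]]]
    for i in range(7):
        if i==2: p=p+R.apply(off[2]); 
        R=R*Ro.from_euler('zyzyzyz'[i],th[:,i])
        if i==0: p=p+R.apply([0,0,x[7]])
        elif i==2: p=p+R.apply([x[9],0,0])
        elif i==3: p=p+R.apply([x[10],0,0])
        elif i==4: p=p+R.apply([0,0,x[11]])
        elif i==5: p=p+R.apply([x[12],0,x[13]])
    return p,R
def err(x,s):
    p,R=fk(Q,x,s); return np.concatenate([(p-P).ravel()*3,(RR.inv()*R).as_rotvec().ravel(),(x[7:]-[.3,.4,0,0,.4,0,.25])*.01])
if __name__=='__main__':
    out=[]
    rng=np.random.default_rng(0)
    for s in itertools.product([1,-1],repeat=4):
        S=np.array([s[0],1,s[1],1,s[2],1,s[3]])
        for k in range(8):
            x0=np.array([rng.uniform(-3,3),0,0,0,0,0,rng.uniform(-3,3),.3,.4,0,0,.4,0,.25])
            r=least_squares(err,x0,args=(S,),max_nfev=80); out.append((r.cost,S,r.x))
    out.sort(key=lambda o:o[0])
    for o in out[:3]: print(o[0],o[1],o[2].round(3).tolist())
    np.savez('kin.npz',S=out[0][1],x=out[0][2]); p,R=fk(Q,out[0][2],out[0][1]); print((p-P).round(3).tolist())
E
time python3 kin.py
```

```text
0.0015071043622738992 [-1  1 -1  1 -1  1 -1] [-0.03, 0.018, 0.004, -0.009, -0.019, 0.005, 1.552, 0.244, 0.583, -0.003, 0.01, 0.356, -0.025, 0.357]
0.0015071043622745036 [-1  1 -1  1 -1  1 -1] [-0.03, 0.018, 0.004, -0.009, -0.019, 0.005, 1.552, 0.244, 0.583, -0.003, 0.01, 0.356, -0.025, 0.357]
0.0015071043622763135 [-1  1 -1  1 -1  1 -1] [-0.03, 0.018, 0.004, -0.009, -0.019, 0.005, 1.552, 0.244, 0.583, -0.003, 0.01, 0.356, -0.025, 0.357]
[[0.001, 0.0, 0.003], [0.003, 0.005, -0.001], [-0.0, 0.007, -0.001], [0.001, -0.003, 0.001], [-0.001, -0.002, -0.0], [-0.001, -0.001, 0.0], [0.001, 0.0, -0.002]]
real	0m13.225s
user	0m13.657s
sys	0m0.088s
```

```bash
cat > feas.py <<'E'
from kin import *; from h import wp,YAW
k=np.load('kin.npz');x,S=k['x'],k['S']
lo=np.array([-3.08,-.24,-1.43,0,-1.52,.17,-2.89])+.06; hi=np.array([3.08,2.05,1.35,2.5,4.66,1.96,2.89])-.06
rng=np.random.default_rng(1)
def zd(e,ps): y=YAW+ps; return np.array([np.cos(y)*np.cos(e),np.sin(y)*np.cos(e),-np.sin(e)])
def solve(p,z,n=14):
    best=(9,None)
    for _ in range(n):
        f=lambda q:(lambda a:np.concatenate([(a[0][0]-p)*5,a[1].apply([0,0,1])[0]-z]))(fk(q,x,S))
        r=least_squares(f,rng.uniform(lo,hi),bounds=(lo,hi),max_nfev=40)
        if r.cost<best[0]: best=(r.cost,r.x)
        if best[0]<1e-5: break
    return best
if __name__=='__main__':
    for e in (10,20,30,40,50):
        for ps in(-50,-25,0,25,50):
            z=zd(np.radians(e),np.radians(ps)); s=''
            for phi in(0,90,180,270):
                c,q=solve(wp(.01,.065,phi),z); s+=' ok' if c<1e-5 else ' --'
            print(e,ps,s, q.round(1) if c<1e-5 else '')
E
time python3 feas.py
```

```text
10 -50  ok ok ok ok [-0.4  0.8 -0.5  2.3  1.7  1.7  1.3]
10 -25  -- -- -- -- 
10 0  -- -- -- -- 
10 25  ok ok ok ok [ 1.1  1.2 -1.2  2.4  3.4  0.7  0.8]
10 50  ok ok ok ok [ 1.   1.  -0.9  2.1 -1.4  0.6 -0.4]
20 -50  ok ok ok ok [-0.6  0.7 -0.   2.3  1.7  1.2 -2.8]
20 -25  -- -- -- -- 
20 0  -- -- -- -- 
20 25  ok ok ok ok [ 0.8  0.8 -0.8  2.4  3.8  0.8 -2.2]
20 50  ok ok ok ok [ 0.6  0.7 -0.2  2.1 -1.5  1.1 -2.8]
30 -50  ok ok ok ok [-0.8  0.6  0.4  2.2  1.7  0.7  1.2]
30 -25  ok -- -- ok [-0.9  0.6  0.8  2.4  2.9  0.7  0. ]
30 0  ok ok -- -- 
30 25  ok ok ok ok [ 1.   0.9 -1.3  2.3  2.9  0.4 -2.5]
30 50  ok ok ok ok [ 0.6  0.6 -0.2  2.1 -1.4  0.9 -2.8]
40 -50  ok ok ok ok [-0.2  0.5 -0.5  2.1  1.5  1.1  1.4]
40 -25  ok ok ok ok [-0.3  0.4 -0.   2.3  2.3  0.6 -2.7]
40 0  ok ok ok ok [-0.6  0.5  0.8  2.4  3.9  0.7  2.7]
40 25  ok ok ok ok [-0.4  0.6  1.1  2.3  4.5  1.3 -2.8]
40 50  ok ok ok ok [ 0.8  0.6 -0.8  2.  -0.9  0.5  0.1]
50 -50  ok ok ok ok [-0.8  0.5  0.6  2.1  0.9  0.4  2.3]
50 -25  ok ok ok ok [-0.2  0.4  0.   2.2  1.8  0.3  2.4]
50 0  ok ok ok ok [ 0.6  0.5 -0.8  2.2  2.   0.3  1.6]
50 25  ok ok ok ok [ 0.5  0.4 -0.5  2.2 -1.4  0.2 -1.1]
50 50  ok ok ok ok [ 0.5  0.5 -0.4  2.  -0.9  0.7 -2.8]
real	0m17.340s
user	0m17.761s
sys	0m0.092s
```

```bash
cat > sim.py <<'E'
from kin import *
from feas import x,S,lo,hi
lo=lo-.06;hi=hi+.06
def f1(q): p,R=fk(q,x,S); return p[0],R[0]
def jac(q):
    Q6=np.array(q)+np.vstack([np.zeros(7),np.eye(7)*1e-5]); p,R=fk(Q6,x,S)
    return np.vstack([(p[1:]-p[0]).T/1e-5,((R[1:]*R[0].inv()).as_rotvec()).T/1e-5])
def track(q,pT,RT,it=15,lam=1e-3,W=np.ones(7)):
    q=q.copy()
    for _ in range(it):
        p,R=f1(q); e=np.concatenate([pT-p,(RT*R.inv()).as_rotvec()])
        act=np.ones(7,bool)
        for _ in range(4):
            J=jac(q)*W*act; dq=W*act*(J.T@np.linalg.solve(J@J.T+lam*np.eye(6)*.1,e))
            bad=act&((q+dq<lo)|(q+dq>hi))
            if not bad.any(): break
            act&=~bad
        q=np.clip(q+dq,lo,hi)
    return q
def path(q,steps):  # steps: list of (travel cm, turn 5deg)
    p,R=f1(q)
    for t,u in steps:
        p=p+R.apply(np.array(t)/100.); R=R*Ro.from_rotvec(np.radians(5)*np.array(u,float)); q=track(q,p,R,6)
    return q,p,R
if __name__=='__main__':
    q=Q[0]
    q,_,_=path(q,[((2.8,-3.5,-1.4),(0,0,0))]*12); print(q.round(2),Q[1])
    q,_,_=path(Q[1],[((0,0,0),(0,1,0))]*10); print(q.round(2),Q[2])
    q,_,_=path(Q[5],[((0,0,0),(1,0,0))]*8); print(q.round(2),Q[6])
E
python3 sim.py
```

```text
[ 0.76  0.05 -0.57  1.68  0.01  1.43 -1.09] [ 0.76  0.04 -0.6   1.7   0.02  1.41 -1.12]
[ 0.87 -0.22 -0.02  2.28 -1.04  0.96  0.15] [ 0.82 -0.22  0.04  2.28 -1.02  0.96  0.16]
[ 1.25  0.66 -1.25  1.33 -0.07  1.81 -1.31] [ 1.27  0.66 -1.27  1.35 -0.07  1.78 -1.31]
```

```bash
cat > search.py <<'E'
from sim import *; from h import wp; from feas import zd
from plant import get_state
import pickle,time,sys
from scipy.spatial.transform import Slerp
q0=get_state()['joints']; rng=np.random.default_rng(int(sys.argv[1]))
def dirR(z,roll):
    y=np.cross(z,[0,0,1.]) if abs(z[2])<.99 else np.array([0,-1.,0]); y/=np.linalg.norm(y); return Ro.from_matrix(np.stack([np.cross(y,z),y,z],1))*Ro.from_rotvec([0,0,roll])
def go(q,p1,R1,st=12):
    p0,R0=f1(q); a=np.degrees((R0.inv()*R1).magnitude()); n=int(np.ceil(max(a/st,np.linalg.norm(p1-p0)/.08,1)))
    v=(R0.inv()*R1).as_rotvec(); 
    for i in range(1,n+1):
        pt,Rt_=p0+(p1-p0)*i/n,R0*Ro.from_rotvec(v*i/n); q=track(q,pt,Rt_,4)
        p,R=f1(q)
        if np.linalg.norm(p-pt)>.01 or (R.inv()*Rt_).magnitude()>.05: return q,False
    return q,True
if __name__=='__main__':
    t0=time.time(); best=[]
    while time.time()-t0<150:
        wps=[];q=q0;ok=True
        for k in range(rng.integers(1,4)):
            az=rng.uniform(-1.6,.9);r=rng.uniform(.3,.65);p=np.array([r*np.cos(az),r*np.sin(az),rng.uniform(.42,.6)])
            z=np.array([0,0,-1.])+rng.normal(size=3)*[.7,.7,.3]; z/=np.linalg.norm(z)
            if z[2]>.1: z[2]=-z[2]
            R=dirR(z,rng.uniform(-3.1,3.1)); q,ok=go(q,p,R); wps.append((p,R))
            if not ok: break
        if not ok: continue
        e,ps,ro=np.radians(rng.uniform(22,40)),np.radians(rng.uniform(-15,25)),rng.choice([-1,0,1,2])*np.pi/2
        R=dirR(zd(e,ps),ro)
        for p in (wp(-.13,.16,0),wp(-.06,.065,-50)):
            q,ok=go(q,p,R); wps.append((p,R))
            if not ok: break
        if not ok: continue
        qs=q; mg=9
        for d,ph in [(.008,-50),(.008,-10),(.008,20),(.008,60),(-.06,60),(-.06,-50)]:
            q,ok=go(q,wp(d,.065,ph),R); mg=min(mg,np.minimum(q-lo,hi-q).min())
            if not ok: break
        if ok: best.append((np.degrees(np.arccos(np.cos(e)*np.cos(ps))),mg,np.degrees([e,ps,ro]).round(),qs,wps)); 
    best.sort(key=lambda b:b[0]-60*min(b[1],.1)); 
    for b in best[:4]: print(round(b[0]),b[1].round(3),b[2],b[3].round(2),len(b[4]))
    pickle.dump(best[:4],open(f'best{sys.argv[1]}.pkl','wb'))
E
nproc; export OMP_NUM_THREADS=1; for i in 1 2 3 4; do python3 search.py $i > o$i & done; wait; cat o?
```

```text
4
this script no longer has the robot
this script no longer has the robot
this script no longer has the robotException ignored in: <_io.TextIOWrapper mode='rw' encoding='UTF-8'>
Traceback (most recent call last):
BrokenPipeError: [Errno 32] Broken pipe
```

```bash
python3 -c "
from plant import get_state; import numpy as np; s=get_state(); np.save('q0.npy',s['joints']); print(s['time'],s['joints'])"
cat > geo.py <<'E'
import numpy as np
H=np.array([.6068,-.0254,.2]); YAW=.174
def wp(d,r,phi):
    p=np.radians(phi); ax=np.array([np.cos(YAW),np.sin(YAW),0]); left=np.array([-np.sin(YAW),np.cos(YAW),0])
    return H+d*ax-left*r*np.sin(p)+np.array([0,0,r*np.cos(p)])
E
sed -i 's/from h import wp,YAW/from geo import wp,YAW/' feas.py
sed -i "s/from h import wp;/from geo import wp;/;s/from plant import get_state//;s/get_state()\['joints'\]/np.load('q0.npy')/" search.py
sed -i "s/    best.sort/    print(cnt);best.sort/;s/t0=time.time(); best/cnt=[0,0,0];t0=time.time(); best/;s/^        if not ok: continue\$/        cnt[0]+=1\n&/;s/^        qs=q; mg=9/        cnt[1]+=1\n&/" search.py
export OMP_NUM_THREADS=1; for i in 1 2 3 4; do python3 search.py $i > o$i 2>&1 & done; wait; cat o?
```

```text
7.4 [ 1.26803812  0.65559664 -1.26727922  1.34861202 -0.0672105   1.77918273
 -1.30685682]
[7918, 0, 0]
[7781, 2, 0]
40 0.012 [ 38. -13. 180.] [-0.52  0.25  0.5   2.49  3.18  0.48 -1.78] 4
40 0.022 [ 38. -14. 180.] [-0.48  0.24  0.43  2.48  3.08  0.46 -1.7 ] 3
[8333, 0, 0]
[7839, 1, 0]
40 0.019 [ 38. -14. 180.] [-0.57  0.26  0.56  2.48  3.2   0.47 -1.82] 3
```

```bash
cat > ref.py <<'E'
from search import *
b=[x for i in(2,4) for x in pickle.load(open(f'best{i}.pkl','rb')) if len(x[4])==3]
seed=[x[4][0] for x in b]; T0=time.time(); best=[]
while time.time()-T0<200:
    p,R=seed[rng.integers(len(seed))]; p=p+rng.normal(size=3)*.04; R=R*Ro.from_rotvec(rng.normal(size=3)*.15)
    q,ok=go(q0,p,R)
    if not ok: continue
    wps=[(p,R)]; e,ps=np.radians(rng.uniform(20,38)),np.radians(rng.uniform(-20,15)); R=dirR(zd(e,ps),np.pi+rng.normal()*.2)
    mg=9
    for d,r,ph in [(-.05,.2,-20),(-.03,.062,-45),(.006,.062,-45),(.006,.062,-10),(.006,.062,20),(.006,.062,50),(-.03,.062,50),(-.03,.062,-45)]:
        q,ok=go(q,wp(d,r,ph),R); wps.append((wp(d,r,ph),R))
        if not ok: break
        mg=min(mg,np.minimum(q-lo,hi-q).min())
    if ok: best.append((np.degrees(np.arccos(np.cos(e)*np.cos(ps))),mg,np.degrees([e,ps]).round(),q,wps))
best.sort(key=lambda b:b[0]-100*min(b[1],.08))
print(len(best))
for b in best[:3]: print(round(b[0]),b[1].round(3),b[2],b[3].round(2),b[4][0][0].round(3),b[4][0][1].as_matrix()[:,2].round(2))
pickle.dump(best[:3],open(f'ref{sys.argv[1]}.pkl','wb'))
E
export OMP_NUM_THREADS=1; for i in 1 2 3 4; do python3 ref.py $i > o$i 2>&1 & done; wait; cat o?
```

```text
383
34 0.059 [32. 11.] [ 0.58  0.36 -0.46  2.44  3.77  0.6  -1.78] [ 0.531 -0.263  0.449] [-0.21 -0.54 -0.82]
29 0.006 [25. 14.] [ 1.02  0.66 -1.1   2.49  3.29  0.63 -1.15] [ 0.529 -0.22   0.511] [-0.26 -0.42 -0.87]
28 0.0 [25. 14.] [ 1.07  0.76 -1.26  2.5   3.04  0.65 -0.81] [ 0.557 -0.259  0.527] [-0.18 -0.41 -0.9 ]
416
30 0.022 [27. 15.] [ 0.89  0.53 -0.85  2.48  3.59  0.65 -1.34] [ 0.507 -0.322  0.486] [-0.3  -0.53 -0.79]
32 0.042 [30. 13.] [ 0.7   0.41 -0.58  2.46  3.76  0.65 -1.71] [ 0.54  -0.322  0.501] [-0.11 -0.69 -0.71]
29 0.006 [26. 14.] [ 1.06  0.74 -1.25  2.49  3.06  0.63 -1.01] [ 0.431 -0.263  0.537] [-0.1  -0.51 -0.85]
444
33 0.054 [32. 11.] [ 0.7   0.39 -0.63  2.45  3.66  0.58 -1.58] [ 0.493 -0.279  0.451] [-0.03 -0.82 -0.56]
33 0.048 [30. 15.] [ 0.58  0.39 -0.37  2.45  3.93  0.72 -1.81] [ 0.511 -0.289  0.546] [-0.15 -0.71 -0.69]
33 0.052 [30. 14.] [ 0.54  0.37 -0.33  2.45  3.94  0.71 -1.92] [ 0.469 -0.266  0.427] [-0.35 -0.53 -0.77]
420
30 0.018 [27. 14.] [ 0.95  0.57 -0.97  2.48  3.44  0.63 -1.24] [ 0.46  -0.261  0.491] [-0.2  -0.63 -0.75]
31 0.023 [27. 15.] [ 0.83  0.49 -0.75  2.48  3.67  0.67 -1.36] [ 0.515 -0.224  0.536] [-0.16 -0.56 -0.81]
34 0.053 [31. 14.] [ 0.49  0.37 -0.26  2.45  3.97  0.73 -1.75] [ 0.484 -0.281  0.531] [-0.26 -0.68 -0.69]
```

```bash
cat > rows.py <<'E'
from search import *; import json
sel=pickle.load(open('ref1.pkl','rb'))[0]; WPS=sel[4]; RW=WPS[1][1]
def rows(p1,R1,n=None,p0=None,R0=None,q=None,vmax=.04):
    from plant import get_state
    s=get_state(); q=s['joints'] if q is None else q
    if p0 is None: p0,R0=s['position'],Ro.from_euler('xyz',s['ee_rot'])
    v=(R0.inv()*R1).as_rotvec(); n=n or int(np.ceil(max(np.degrees(abs(v)).max()/4.9,np.linalg.norm(p1-p0)/vmax,1)))
    out=[]
    for i in range(n):
        t=(100*(R0*Ro.from_rotvec(v*i/n)).inv().apply((p1-p0)/n)).round(2); u=(np.degrees(v)/n/5).round(2); out.append((t.tolist(),u.tolist()))
    q2,p,R=path(q,out); a,b=f1(q2); print('n',n,'sim q',q2.round(2),'miss',np.linalg.norm(a-p).round(4),(R.inv()*b).magnitude().round(3))
    return out
def show(o): print(json.dumps([{"hand":1,"travel":t,"turn":u} for t,u in o]))
E
python3 -c "
from rows import *
print(WPS[0][0],RW.as_matrix().round(3).tolist()); show(rows(*WPS[0]))"
```

```text
Traceback (most recent call last):
  File "rows.py", line 1, in <module>
    from search import *; import json
    ^^^^^^^^^^^^^^^^^^^^
  File "search.py", line 5, in <module>
    q0=np.load('q0.npy'); rng=np.random.default_rng(int(sys.argv[1]))
                                                        ~~~~~~~~^^^
IndexError: list index out of range
```

```bash
sed -i 's/int(sys.argv\[1\])/int((sys.argv+["0"])[1])/' search.py; python3 -c "
from rows import *
print(WPS[0][0],RW.as_matrix().round(3).tolist()); show(rows(*WPS[0]))"
```

```text
[ 0.53144661 -0.26280907  0.44921807] [[-0.53, -0.315, 0.788], [-0.111, 0.946, 0.304], [-0.841, 0.074, -0.536]]Traceback (most recent call last):
  File "<string>", line 3, in <module>
    print(WPS[0][0],RW.as_matrix().round(3).tolist()); show(rows(*WPS[0]))
                                                            ~~~~^^^^^^^^^
  File "rows.py", line 11, in rows
    q2,p,R=path(q,out); a,b=f1(q2); print('n',n,'sim q',q2.round(2),'miss',np.linalg.norm(a-p).round(4),(R.inv()*b).magnitude().round(3))
                                                                                                        ^^^^^^^^^^^^^^^^^^^^^^^^^^^^^
AttributeError: 'float' object has no attribute 'round'
```

```bash
sed -i 's/(R.inv()\*b).magnitude().round(3)/round(float((R.inv()*b).magnitude()),3)/' rows.py; python3 -c "
from rows import *
show(rows(*WPS[0]))"
```

```text
n 15 sim q [ 0.57  0.5  -0.91  1.22  0.91  1.92 -1.66] miss 0.0 0.0
[{"hand": 1, "travel": [0.52, 0.55, -0.74], "turn": [-0.94, -0.2, 0.22]}, {"hand": 1, "travel": [0.52, 0.6, -0.7], "turn": [-0.94, -0.2, 0.22]}, {"hand": 1, "travel": [0.52, 0.65, -0.66], "turn": [-0.94, -0.2, 0.22]}, {"hand": 1, "travel": [0.52, 0.69, -0.62], "turn": [-0.94, -0.2, 0.22]}, {"hand": 1, "travel": [0.53, 0.73, -0.57], "turn": [-0.94, -0.2, 0.22]}, {"hand": 1, "travel": [0.53, 0.76, -0.51], "turn": [-0.94, -0.2, 0.22]}, {"hand": 1, "travel": [0.54, 0.79, -0.46], "turn": [-0.94, -0.2, 0.22]}, {"hand": 1, "travel": [0.55, 0.82, -0.4], "turn": [-0.94, -0.2, 0.22]}, {"hand": 1, "travel": [0.56, 0.84, -0.34], "turn": [-0.94, -0.2, 0.22]}, {"hand": 1, "travel": [0.57, 0.85, -0.28], "turn": [-0.94, -0.2, 0.22]}, {"hand": 1, "travel": [0.58, 0.86, -0.22], "turn": [-0.94, -0.2, 0.22]}, {"hand": 1, "travel": [0.59, 0.87, -0.16], "turn": [-0.94, -0.2, 0.22]}, {"hand": 1, "travel": [0.61, 0.87, -0.1], "turn": [-0.94, -0.2, 0.22]}, {"hand": 1, "travel": [0.62, 0.86, -0.04], "turn": [-0.94, -0.2, 0.22]}, {"hand": 1, "travel": [0.64, 0.85, 0.02], "turn": [-0.94, -0.2, 0.22]}]
```

Call:
servo_tool(moves=[{"hand": 1, "travel": [0.5, 0.55, -0.75], "turn": [-0.94, -0.2, 0.22]}, {"hand": 1, "travel": [0.5, 0.6, -0.7], "turn": [-0.94, -0.2, 0.22]}, {"hand": 1, "travel": [0.5, 0.65, -0.65], "turn": [-0.94, -0.2, 0.22]}, {"hand": 1, "travel": [0.5, 0.7, -0.6], "turn": [-0.94, -0.2, 0.22]}, {"hand": 1, "travel": [0.55, 0.75, -0.55], "turn": [-0.94, -0.2, 0.22]}, {"hand": 1, "travel": [0.55, 0.75, -0.5], "turn": [-0.94, -0.2, 0.22]}, {"hand": 1, "travel": [0.55, 0.8, -0.45], "turn": [-0.94, -0.2, 0.22]}, {"hand": 1, "travel": [0.55, 0.8, -0.4], "turn": [-0.94, -0.2, 0.22]}, {"hand": 1, "travel": [0.55, 0.85, -0.35], "turn": [-0.94, -0.2, 0.22]}, {"hand": 1, "travel": [0.55, 0.85, -0.3], "turn": [-0.94, -0.2, 0.22]}, {"hand": 1, "travel": [0.6, 0.85, -0.2], "turn": [-0.94, -0.2, 0.22]}, {"hand": 1, "travel": [0.6, 0.85, -0.15], "turn": [-0.94, -0.2, 0.22]}, {"hand": 1, "travel": [0.6, 0.85, -0.1], "turn": [-0.94, -0.2, 0.22]}, {"hand": 1, "travel": [0.6, 0.85, -0.05], "turn": [-0.94, -0.2, 0.22]}, {"hand": 1, "travel": [0.65, 0.85, 0], "turn": [-0.94, -0.2, 0.22]}])

```text
time: 9.28
position: [0.5308, -0.2624, 0.4485]
ee_rot: [2.575, 0.259, 0.014]
force: [-0.2, 0.0, -0.2]
grip_width: -0.0004
gripper_force: 0.0
```

```bash
python3 -c "
from rows import *
from plant import get_state
print(get_state()['joints'].round(2),get_state()['time']);show(rows(*WPS[1]))"
```

```text
[ 0.56  0.5  -0.89  1.24  0.9   1.92 -1.66] 9.275
n 27 sim q [ 0.82  0.   -0.68  2.29  4.54  0.42 -2.77] miss 0.0 0.0
[{"hand": 1, "travel": [0.13, -1.03, -0.42], "turn": [-0.77, 0.4, -0.97]}, {"hand": 1, "travel": [0.23, -0.98, -0.48], "turn": [-0.77, 0.4, -0.97]}, {"hand": 1, "travel": [0.33, -0.93, -0.54], "turn": [-0.77, 0.4, -0.97]}, {"hand": 1, "travel": [0.42, -0.86, -0.58], "turn": [-0.77, 0.4, -0.97]}, {"hand": 1, "travel": [0.51, -0.78, -0.62], "turn": [-0.77, 0.4, -0.97]}, {"hand": 1, "travel": [0.6, -0.69, -0.65], "turn": [-0.77, 0.4, -0.97]}, {"hand": 1, "travel": [0.67, -0.59, -0.67], "turn": [-0.77, 0.4, -0.97]}, {"hand": 1, "travel": [0.74, -0.49, -0.68], "turn": [-0.77, 0.4, -0.97]}, {"hand": 1, "travel": [0.8, -0.37, -0.68], "turn": [-0.77, 0.4, -0.97]}, {"hand": 1, "travel": [0.85, -0.26, -0.68], "turn": [-0.77, 0.4, -0.97]}, {"hand": 1, "travel": [0.89, -0.14, -0.66], "turn": [-0.77, 0.4, -0.97]}, {"hand": 1, "travel": [0.92, -0.02, -0.63], "turn": [-0.77, 0.4, -0.97]}, {"hand": 1, "travel": [0.94, 0.1, -0.6], "turn": [-0.77, 0.4, -0.97]}, {"hand": 1, "travel": [0
[... 287 characters left out ...]
 [0.86, 0.65, -0.3], "turn": [-0.77, 0.4, -0.97]}, {"hand": 1, "travel": [0.81, 0.74, -0.23], "turn": [-0.77, 0.4, -0.97]}, {"hand": 1, "travel": [0.75, 0.82, -0.15], "turn": [-0.77, 0.4, -0.97]}, {"hand": 1, "travel": [0.68, 0.88, -0.07], "turn": [-0.77, 0.4, -0.97]}, {"hand": 1, "travel": [0.61, 0.94, 0.02], "turn": [-0.77, 0.4, -0.97]}, {"hand": 1, "travel": [0.52, 0.98, 0.1], "turn": [-0.77, 0.4, -0.97]}, {"hand": 1, "travel": [0.43, 1.01, 0.19], "turn": [-0.77, 0.4, -0.97]}, {"hand": 1, "travel": [0.34, 1.03, 0.27], "turn": [-0.77, 0.4, -0.97]}, {"hand": 1, "travel": [0.24, 1.04, 0.35], "turn": [-0.77, 0.4, -0.97]}, {"hand": 1, "travel": [0.14, 1.03, 0.43], "turn": [-0.77, 0.4, -0.97]}]
```

Call:
servo_tool(moves=[{"hand": 1, "travel": [0.15, -1.05, -0.4], "turn": [-0.77, 0.4, -0.97]}, {"hand": 1, "travel": [0.25, -1.0, -0.5], "turn": [-0.77, 0.4, -0.97]}, {"hand": 1, "travel": [0.35, -0.95, -0.55], "turn": [-0.77, 0.4, -0.97]}, {"hand": 1, "travel": [0.4, -0.85, -0.6], "turn": [-0.77, 0.4, -0.97]}, {"hand": 1, "travel": [0.5, -0.8, -0.6], "turn": [-0.77, 0.4, -0.97]}, {"hand": 1, "travel": [0.6, -0.7, -0.65], "turn": [-0.77, 0.4, -0.97]}, {"hand": 1, "travel": [0.65, -0.6, -0.65], "turn": [-0.77, 0.4, -0.97]}, {"hand": 1, "travel": [0.75, -0.5, -0.7], "turn": [-0.77, 0.4, -0.97]}, {"hand": 1, "travel": [0.8, -0.4, -0.7], "turn": [-0.77, 0.4, -0.97]}, {"hand": 1, "travel": [0.85, -0.25, -0.7], "turn": [-0.77, 0.4, -0.97]}, {"hand": 1, "travel": [0.9, -0.15, -0.65], "turn": [-0.77, 0.4, -0.97]}, {"hand": 1, "travel": [0.9, 0, -0.65], "turn": [-0.77, 0.4, -0.97]}, {"hand": 1, "travel": [0.95, 0.1, -0.6], "turn": [-0.77, 0.4, -0.97]}, {"hand": 1, "travel": [0.95, 0.2, -0.55], "turn": [-0.77, 0.4, -0.97]}, {"hand": 1, "travel": [0.95, 0.35, -0.5], "turn": [-0.77, 0.4, -0.97]}, {"hand": 1, "travel": [0.9, 0.45, -0.45], "turn": [-0.77, 0.4, -0.97]}])

```text
time: 11.28
position: [0.5382, -0.0859, 0.4111]
ee_rot: [2.281, 0.842, 1.59]
force: [0.3, 0.3, 1.3]
grip_width: -0.0
gripper_force: 0.0
```

```bash
python3 -c "
from rows import *
from plant import get_state
print(get_state()['joints'].round(2),get_state()['time']);show(rows(*WPS[1]))"
```

```text
[ 0.83 -0.02 -1.19  2.31  1.62  0.78 -1.2 ] 11.275
n 11 sim q [ 0.11 -0.06 -0.03  2.3   4.56  0.38 -2.83] miss 0.0 0.0
[{"hand": 1, "travel": [0.88, 0.56, -0.37], "turn": [-0.77, 0.4, -0.96]}, {"hand": 1, "travel": [0.84, 0.66, -0.3], "turn": [-0.77, 0.4, -0.96]}, {"hand": 1, "travel": [0.79, 0.74, -0.22], "turn": [-0.77, 0.4, -0.96]}, {"hand": 1, "travel": [0.73, 0.82, -0.14], "turn": [-0.77, 0.4, -0.96]}, {"hand": 1, "travel": [0.66, 0.89, -0.06], "turn": [-0.77, 0.4, -0.96]}, {"hand": 1, "travel": [0.58, 0.94, 0.02], "turn": [-0.77, 0.4, -0.96]}, {"hand": 1, "travel": [0.5, 0.98, 0.11], "turn": [-0.77, 0.4, -0.96]}, {"hand": 1, "travel": [0.41, 1.01, 0.19], "turn": [-0.77, 0.4, -0.96]}, {"hand": 1, "travel": [0.32, 1.02, 0.27], "turn": [-0.77, 0.4, -0.96]}, {"hand": 1, "travel": [0.22, 1.03, 0.35], "turn": [-0.77, 0.4, -0.96]}, {"hand": 1, "travel": [0.12, 1.01, 0.43], "turn": [-0.77, 0.4, -0.96]}]
```

```bash
python3 -c "
from plant import get_state; import numpy as np; np.save('q0.npy',get_state()['joints'])"
cat > ref2.py <<'E'
from search import *
T0=time.time(); best=[]
while time.time()-T0<110:
    e,ps,ro=np.radians(rng.uniform(22,36)),np.radians(rng.uniform(-15,20)),rng.uniform(-3.1,3.1); R=dirR(zd(e,ps),ro); q=q0; wps=[]
    mg=9; first=wp(-.05,rng.uniform(.18,.26),rng.uniform(-40,20))
    for i,c in enumerate([None,(-.03,.062,-45),(.006,.062,-45),(.006,.062,-10),(.006,.062,20),(.006,.062,50),(-.03,.062,50),(-.03,.062,-45)]):
        p=first if c is None else wp(*c)
        q,ok=go(q,p,R,8); wps.append((p,R))
        if not ok: break
        mg=min(mg,np.minimum(q-lo,hi-q).min())
    if ok: best.append((np.degrees(np.arccos(np.cos(e)*np.cos(ps))),mg,np.degrees([e,ps,ro]).round(),q,wps))
best.sort(key=lambda b:b[0]-100*min(b[1],.1))
print(len(best))
for b in best[:3]: print(round(b[0]),b[1].round(3),b[2],b[3].round(2),b[4][0][0].round(3))
pickle.dump(best[:3],open(f'refb{sys.argv[1]}.pkl','wb'))
E
export OMP_NUM_THREADS=1; for i in 1 2 3 4; do python3 ref2.py $i > o$i 2>&1 & done; wait; cat o?
```

```text
240
33 0.077 [ 27.  20. 170.] [ 0.9   0.51 -0.78  2.42  3.89  0.6  -1.37] [0.54  0.065 0.357]
35 0.094 [ 31.  18. 173.] [ 0.74  0.41 -0.59  2.4   3.98  0.59 -1.61] [0.535 0.092 0.367]
34 0.078 [  28.   20. -165.] [ 0.77  0.45 -0.58  2.42  4.02  0.67 -1.95] [0.538 0.077 0.354]
250
35 0.085 [ 32.  13. 134.] [ 0.83  0.43 -0.8   2.41  3.63  0.49 -0.68] [0.537 0.082 0.361]
35 0.087 [ 32.  15. 168.] [ 0.76  0.41 -0.66  2.41  3.82  0.54 -1.43] [0.536 0.087 0.36 ]
36 0.101 [ 35.  11. 153.] [ 0.71  0.36 -0.66  2.4   3.68  0.46 -1.15] [0.537 0.085 0.36 ]
253
35 0.09 [ 30.  19. 158.] [ 0.74  0.42 -0.56  2.41  4.02  0.63 -1.35] [0.531 0.116 0.385]
34 0.076 [ 28.  20. 153.] [ 0.83  0.48 -0.67  2.42  3.96  0.64 -1.15] [0.536 0.087 0.391]
35 0.084 [ 29.  20. 159.] [ 0.71  0.43 -0.5   2.42  4.07  0.68 -1.39] [0.538 0.076 0.396]
229
35 0.093 [ 30.  19. 150.] [ 0.9   0.49 -0.82  2.41  3.83  0.52 -1.02] [0.54  0.067 0.366]
33 0.077 [ 27.  20. 149.] [ 0.91  0.52 -0.8   2.42  3.87  0.59 -0.98] [0.544 0.041 0.384]
34 0.079 [ 30.  18. 173.] [ 0.82  0.45 -0.69  2.42  3.88  0.59 -1.5 ] [0.541 0.06  0.357]
```

```bash
sed -i "s/sel=.*; WPS/sel=pickle.load(open('refb1.pkl','rb'))[1]; WPS/" rows.py; python3 -c "
from rows import *
o=rows(*WPS[0]); show(o[::3]); print(len(o))"
```

```text
n 14 sim q [ 0.54 -0.01 -0.54  2.36  4.33  0.45 -2.34] miss 0.0 0.0
[{"hand": 1, "travel": [1.08, 0.56, -0.48], "turn": [-0.75, 0.25, -0.95]}, {"hand": 1, "travel": [0.92, 0.89, -0.27], "turn": [-0.75, 0.25, -0.95]}, {"hand": 1, "travel": [0.68, 1.12, -0.02], "turn": [-0.75, 0.25, -0.95]}, {"hand": 1, "travel": [0.37, 1.23, 0.25], "turn": [-0.75, 0.25, -0.95]}, {"hand": 1, "travel": [0.04, 1.2, 0.5], "turn": [-0.75, 0.25, -0.95]}]
14
```

Call:
servo_tool(moves=[{"hand": 1, "travel": [1.1, 0.55, -0.5], "turn": [-0.75, 0.25, -0.95]}, {"hand": 1, "travel": [1.05, 0.65, -0.4], "turn": [-0.75, 0.25, -0.95]}, {"hand": 1, "travel": [1.0, 0.8, -0.35], "turn": [-0.75, 0.25, -0.95]}, {"hand": 1, "travel": [0.9, 0.9, -0.27], "turn": [-0.75, 0.25, -0.95]}, {"hand": 1, "travel": [0.85, 1.0, -0.2], "turn": [-0.75, 0.25, -0.95]}, {"hand": 1, "travel": [0.75, 1.05, -0.1], "turn": [-0.75, 0.25, -0.95]}, {"hand": 1, "travel": [0.7, 1.1, 0], "turn": [-0.75, 0.25, -0.95]}, {"hand": 1, "travel": [0.6, 1.15, 0.05], "turn": [-0.75, 0.25, -0.95]}, {"hand": 1, "travel": [0.5, 1.2, 0.15], "turn": [-0.75, 0.25, -0.95]}, {"hand": 1, "travel": [0.4, 1.2, 0.25], "turn": [-0.75, 0.25, -0.95]}, {"hand": 1, "travel": [0.3, 1.2, 0.3], "turn": [-0.75, 0.25, -0.95]}, {"hand": 1, "travel": [0.15, 1.2, 0.4], "turn": [-0.75, 0.25, -0.95]}, {"hand": 1, "travel": [0.05, 1.2, 0.5], "turn": [-0.75, 0.25, -0.95]}, {"hand": 1, "travel": [-0.05, 1.2, 0.55], "turn": [-0.75, 0.25, -0.95]}, {"hand": 1, "travel": [0, 0, 0], "turn": [0, 0, 0]}])

```text
time: 13.15
position: [0.5361, 0.0892, 0.3682]
ee_rot: [-2.926, 1.022, -2.412]
force: [0.3, -0.4, 0.5]
grip_width: 0.0
gripper_force: 0.0
```

```bash
python3 -c "
from h import *
from rows import *
rel(); o=rows(*WPS[1],vmax=.025); show(o[::2]); print(len(o))
p,d=shot('top','t2'); shot('scene','s2')
a=cv2.imread('pics/scene0.png')
m=np.hstack([cv2.imread('pics/s2.png')[110:310,230:430],cv2.imread('pics/t2.png')[110:310,220:420]]); cv2.imwrite('pics/m2.png',cv2.resize(m,(800,400),interpolation=cv2.INTER_CUBIC))"
```

```text
t 13.15 d -0.0498 r 0.2097 phi -36.6 z [ 0.764  0.396 -0.509] j [ 0.54 -0.   -0.43  2.36  4.42  0.53 -2.34] F [ 0.3 -0.4  0.5]
n 6 sim q [ 0.59  0.35 -0.3   2.44  4.14  0.71 -1.73] miss 0.0 0.0
[{"hand": 1, "travel": [2.0, -1.14, 0.98], "turn": [-0.01, 0.02, -0.01]}, {"hand": 1, "travel": [1.99, -1.14, 0.98], "turn": [-0.01, 0.02, -0.01]}, {"hand": 1, "travel": [1.99, -1.14, 0.98], "turn": [-0.01, 0.02, -0.01]}]
6
```

View pics/m2.png

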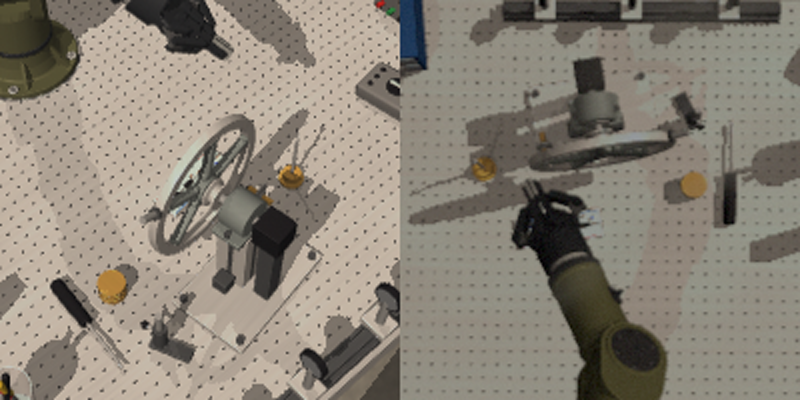

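The gripper sits in front of the wheel, upper left (right panel about (535,205)), and nothing has been disturbed. Descending.

Call:
servo_tool(moves=[{"hand": 1, "travel": [2.0, -1.15, 1.0], "turn": [0, 0, 0]}, {"hand": 1, "travel": [2.0, -1.15, 1.0], "turn": [0, 0, 0]}, {"hand": 1, "travel": [2.0, -1.15, 1.0], "turn": [0, 0, 0]}, {"hand": 1, "travel": [2.0, -1.15, 1.0], "turn": [0, 0, 0]}, {"hand": 1, "travel": [2.0, -1.15, 1.0], "turn": [0, 0, 0]}, {"hand": 1, "travel": [2.0, -1.15, 1.0], "turn": [0, 0, 0]}, {"hand": 1, "travel": [0, 0, 0], "turn": [0, 0, 0]}])

```text
time: 14.12
position: [0.5706, 0.0129, 0.2412]
ee_rot: [-2.935, 1.021, -2.421]
force: [0.4, 0.8, 0.8]
grip_width: -0.0001
gripper_force: 0.0
```

```bash
cat >> rows.py <<'E'
def arc(pts,vmax=.012):
    from plant import get_state
    s=get_state(); q=s['joints']; p0=s['position']; R0=Ro.from_euler('xyz',s['ee_rot']); out=[]
    for d,r,ph in pts:
        p1=wp(d,r,ph); n=int(np.ceil(np.linalg.norm(p1-p0)/vmax)); t=(100*R0.inv().apply(p1-p0)/n).round(2).tolist()
        out+=[(t,[0,0,0])]*n; print(n,t); p0=p1
    q2,p,R=path(q,out); a,b=f1(q2); print('rows',len(out),'q',q2.round(2),'miss',np.linalg.norm(a-p).round(4))
E
python3 -c "
from h import *
from rows import *
rel(); arc([(.007,.062,-46)]); arc([(.007,.062,-46),(.007,.062,-30),(.007,.062,-10),(.007,.062,10),(.007,.062,30),(.007,.062,45)],.008)"
```

```text
t 14.125 d -0.0291 r 0.0602 phi -46.9 z [ 0.762  0.396 -0.512] j [ 0.57  0.36 -0.31  2.46  4.07  0.72 -1.68] F [0.4 0.8 0.8]
4 [-0.45, -0.31, 0.72]
rows 4 q [ 0.52  0.38 -0.33  2.38  4.04  0.67 -1.71] miss 0.0
5 [-0.36, -0.25, 0.57]
3 [-0.18, -0.46, -0.3]
3 [-0.03, -0.65, -0.3]
3 [0.2, -0.67, -0.19]
3 [0.39, -0.6, -0.05]
3 [0.4, -0.36, 0.06]
rows 20 q [ 0.73  0.43 -0.34  2.27  4.37  0.68 -1.9 ] miss 0.0
```

Call:
servo_tool(moves=[{"hand": 1, "travel": [-0.36, -0.25, 0.57], "turn": [0, 0, 0]}, {"hand": 1, "travel": [-0.36, -0.25, 0.57], "turn": [0, 0, 0]}, {"hand": 1, "travel": [-0.36, -0.25, 0.57], "turn": [0, 0, 0]}, {"hand": 1, "travel": [-0.36, -0.25, 0.57], "turn": [0, 0, 0]}, {"hand": 1, "travel": [-0.36, -0.25, 0.57], "turn": [0, 0, 0]}, {"hand": 1, "travel": [-0.18, -0.46, -0.3], "turn": [0, 0, 0]}, {"hand": 1, "travel": [-0.18, -0.46, -0.3], "turn": [0, 0, 0]}, {"hand": 1, "travel": [-0.18, -0.46, -0.3], "turn": [0, 0, 0]}, {"hand": 1, "travel": [0, -0.65, -0.3], "turn": [0, 0, 0]}, {"hand": 1, "travel": [0, -0.65, -0.3], "turn": [0, 0, 0]}, {"hand": 1, "travel": [0, -0.65, -0.3], "turn": [0, 0, 0]}])

```text
time: 15.5
position: [0.6118, -0.0126, 0.2628]
ee_rot: [-2.929, 1.023, -2.411]
force: [-0.5, 4.4, -2.1]
grip_width: -0.0
gripper_force: 1.8
```

```bash
python3 -c "
from h import *
from rows import *
rel(); arc([(.007,.062,10),(.007,.062,30),(.007,.062,45)],.008)
for n in('top','scene'):
    shot(n,n+'3'); print(spokeang(cloud(n,n+'3'),[*H[:2],YAW]))"
```

```text
t 15.5 d 0.0071 r 0.0639 phi -10.6 z [ 0.763  0.4   -0.509] j [ 0.63  0.36 -0.35  2.32  4.25  0.65 -1.87] F [-0.5  4.4 -2.1]
3 [0.26, -0.69, -0.17]
3 [0.39, -0.6, -0.05]
3 [0.4, -0.36, 0.06]
rows 9 q [ 0.73  0.44 -0.33  2.26  4.38  0.69 -1.89] miss 0.0
(np.float64(12.264615028074456), np.int64(216), np.float64(82.99267452040876), np.int64(27), np.float64(0.7048824989103463))
(np.float64(12.830360757046895), np.int64(457), np.float64(83.98687150103622), np.int64(36), np.float64(0.7406713838343775))
```

Call:
servo_tool(moves=[{"hand": 1, "travel": [0.26, -0.7, -0.17], "turn": [0, 0, 0]}, {"hand": 1, "travel": [0.26, -0.7, -0.17], "turn": [0, 0, 0]}, {"hand": 1, "travel": [0.26, -0.7, -0.17], "turn": [0, 0, 0]}, {"hand": 1, "travel": [0.39, -0.6, -0.05], "turn": [0, 0, 0]}, {"hand": 1, "travel": [0.39, -0.6, -0.05], "turn": [0, 0, 0]}, {"hand": 1, "travel": [0.39, -0.6, -0.05], "turn": [0, 0, 0]}, {"hand": 1, "travel": [0.4, -0.36, 0.06], "turn": [0, 0, 0]}, {"hand": 1, "travel": [0.4, -0.36, 0.06], "turn": [0, 0, 0]}, {"hand": 1, "travel": [0.4, -0.36, 0.06], "turn": [0, 0, 0]}, {"hand": 1, "travel": [0.5, -0.36, 0.15], "turn": [0, 0, 0]}])

```text
time: 16.85
position: [0.6229, -0.0717, 0.239]
ee_rot: [-2.928, 1.024, -2.411]
force: [0.0, 4.9, 2.5]
grip_width: 0.0005
gripper_force: 2.0
```

```bash
python3 -c "
from h import *
from rows import *
rel(); arc([(-.03,.062,50),(-.03,.062,-36),(.007,.062,-38)],.025)
for n in('top','scene'):
    shot(n,n+'4'); print(spokeang(cloud(n,n+'4'),[*H[:2],YAW]))"
```

```text
t 16.85 d 0.0078 r 0.0622 phi 51.1 z [ 0.763  0.399 -0.508] j [ 0.73  0.45 -0.33  2.26  4.38  0.69 -1.88] F [0.  4.9 2.5]
2 [0.79, 0.73, -1.56]
4 [-0.8, 1.91, 0.42]
2 [-0.79, -0.58, 1.57]
rows 8 q [ 0.56  0.38 -0.34  2.36  4.1   0.67 -1.74] miss 0.0
(np.float64(-4.935596791607963), np.int64(181), np.float64(nan), np.int64(0), np.float64(0.6155314158532016))
(np.float64(-4.886521809372419), np.int64(423), np.float64(138.60234834658903), np.int64(22), np.float64(0.6770286253569191))h.py:28: RuntimeWarning: Mean of empty slice.
  return sp,m.sum(),np.degrees(np.angle(np.exp(1j*a[k]).mean())),k.sum(),np.abs(np.exp(5j*a[m]).mean())
  ret = ret.dtype.type(ret / rcount)
```

Call:
servo_tool(moves=[{"hand": 1, "travel": [0.4, 0.37, -0.78], "turn": [0, 0, 0]}, {"hand": 1, "travel": [0.4, 0.37, -0.78], "turn": [0, 0, 0]}, {"hand": 1, "travel": [0.4, 0.37, -0.78], "turn": [0, 0, 0]}, {"hand": 1, "travel": [0.4, 0.37, -0.78], "turn": [0, 0, 0]}, {"hand": 1, "travel": [-0.8, 1.95, 0.42], "turn": [0, 0, 0]}, {"hand": 1, "travel": [-0.8, 1.95, 0.42], "turn": [0, 0, 0]}, {"hand": 1, "travel": [-0.8, 1.95, 0.42], "turn": [0, 0, 0]}, {"hand": 1, "travel": [-0.75, 1.95, 0.4], "turn": [0, 0, 0]}, {"hand": 1, "travel": [0, 0, 0], "turn": [0, 0, 0]}])

```text
time: 18.08
position: [0.5687, 0.0082, 0.2496]
ee_rot: [-2.929, 1.023, -2.409]
force: [0.3, -1.0, -0.4]
grip_width: 0.0002
gripper_force: 0.0
```

```bash
python3 -W ignore -c "
from h import *
from rows import *
rel(); arc([(.007,.062,-40),(.007,.063,-20),(.007,.063,0),(.007,.063,20),(.007,.063,40),(.007,.063,58)],.008)
for n in('top','scene'):
    shot(n,n+'5'); print(spokeang(cloud(n,n+'5'),[*H[:2],YAW]))"
```

```text
t 18.075 d -0.0317 r 0.0635 phi -38.6 z [ 0.762  0.401 -0.509] j [ 0.61  0.34 -0.34  2.44  4.12  0.71 -1.72] F [ 0.3 -1.  -0.4]
5 [-0.31, -0.27, 0.66]
3 [-0.16, -0.61, -0.36]
3 [0.09, -0.68, -0.25]
3 [0.31, -0.65, -0.12]
3 [0.49, -0.54, 0.02]
3 [0.54, -0.34, 0.14]
rows 20 q [ 0.75  0.46 -0.35  2.26  4.37  0.69 -1.86] miss 0.0
(np.float64(-3.4059285965660786), np.int64(219), np.float64(139.67955944681336), np.int64(5), np.float64(0.7435359363029589))
(np.float64(-3.477859274311151), np.int64(392), np.float64(138.89500774601623), np.int64(23), np.float64(0.794397921850702))
```

Call:
servo_tool(moves=[{"hand": 1, "travel": [-0.31, -0.27, 0.66], "turn": [0, 0, 0]}, {"hand": 1, "travel": [-0.31, -0.27, 0.66], "turn": [0, 0, 0]}, {"hand": 1, "travel": [-0.31, -0.27, 0.66], "turn": [0, 0, 0]}, {"hand": 1, "travel": [-0.31, -0.27, 0.66], "turn": [0, 0, 0]}, {"hand": 1, "travel": [-0.31, -0.27, 0.66], "turn": [0, 0, 0]}, {"hand": 1, "travel": [-0.16, -0.6, -0.36], "turn": [0, 0, 0]}, {"hand": 1, "travel": [-0.16, -0.6, -0.36], "turn": [0, 0, 0]}, {"hand": 1, "travel": [-0.16, -0.6, -0.36], "turn": [0, 0, 0]}, {"hand": 1, "travel": [0.09, -0.68, -0.25], "turn": [0, 0, 0]}, {"hand": 1, "travel": [0.09, -0.68, -0.25], "turn": [0, 0, 0]}, {"hand": 1, "travel": [0.09, -0.68, -0.25], "turn": [0, 0, 0]}, {"hand": 1, "travel": [0.31, -0.65, -0.12], "turn": [0, 0, 0]}, {"hand": 1, "travel": [0.31, -0.65, -0.12], "turn": [0, 0, 0]}, {"hand": 1, "travel": [0.31, -0.65, -0.12], "turn": [0, 0, 0]}, {"hand": 1, "travel": [0.49, -0.54, 0.02], "turn": [0, 0, 0]}, {"hand": 1, "travel": [0.49, -0.54, 0.02], "turn": [0, 0, 0]}, {"hand": 1, "travel": [0.49, -0.54, 0.02], "turn": [0, 0, 0]}, {"hand": 1, "travel": [0.54, -0.34, 0.14], "turn": [0, 0, 0]}, {"hand": 1, "travel": [0.54, -0.34, 0.14], "turn": [0, 0, 0]}, {"hand": 1, "travel": [0.54, -0.34, 0.14], "turn": [0, 0, 0]}])

```text
time: 20.68
position: [0.6244, -0.0775, 0.2342]
ee_rot: [-2.926, 1.026, -2.407]
force: [-0.0, 5.1, 3.8]
grip_width: 0.0
gripper_force: 2.3
```

```bash
python3 -W ignore -c "
from h import *
from rows import *
rel(); arc([(-.03,.062,58)],.009);arc([(-.03,.062,58),(-.03,.062,-38)],.025)
for n in('top','scene'):
    shot(n,n+'6'); print(spokeang(cloud(n,n+'6'),[*H[:2],YAW]))"
```

```text
t 20.675 d 0.0084 r 0.0642 phi 57.8 z [ 0.764  0.401 -0.506] j [ 0.75  0.47 -0.34  2.25  4.38  0.69 -1.86] F [-0.   5.1  3.8]
5 [0.35, 0.31, -0.61]
rows 5 q [ 0.81  0.44 -0.33  2.32  4.41  0.74 -1.82] miss 0.0
2 [0.87, 0.79, -1.52]
4 [-0.97, 2.05, 0.39]
rows 6 q [ 0.63  0.36 -0.35  2.44  4.12  0.71 -1.71] miss 0.0
(np.float64(-0.3602816438594749), np.int64(203), np.float64(-142.24099527106543), np.int64(2), np.float64(0.5944046255678695))
(np.float64(0.7494083062105941), np.int64(421), np.float64(18.911901704421705), np.int64(1), np.float64(0.676810489321409))
```

Call:
servo_tool(moves=[{"hand": 1, "travel": [0.36, 0.32, -0.64], "turn": [0, 0, 0]}, {"hand": 1, "travel": [0.36, 0.32, -0.64], "turn": [0, 0, 0]}, {"hand": 1, "travel": [0.36, 0.32, -0.64], "turn": [0, 0, 0]}, {"hand": 1, "travel": [0.36, 0.32, -0.64], "turn": [0, 0, 0]}, {"hand": 1, "travel": [0.36, 0.32, -0.64], "turn": [0, 0, 0]}, {"hand": 1, "travel": [-0.97, 2.05, 0.39], "turn": [0, 0, 0]}, {"hand": 1, "travel": [-0.97, 2.05, 0.39], "turn": [0, 0, 0]}, {"hand": 1, "travel": [-0.97, 2.05, 0.39], "turn": [0, 0, 0]}, {"hand": 1, "travel": [-0.97, 2.05, 0.39], "turn": [0, 0, 0]}, {"hand": 1, "travel": [0, 0, 0], "turn": [0, 0, 0]}])

```text
time: 22.02
position: [0.5676, 0.0077, 0.2484]
ee_rot: [-2.929, 1.023, -2.409]
force: [-0.1, 0.3, 0.1]
grip_width: -0.0
gripper_force: 0.0
```

```bash
python3 -W ignore -c "
from h import *
from rows import *
rel(); arc([(.007,.062,-36),(.007,.063,-18),(.007,.063,0),(.007,.063,20),(.007,.063,40),(.007,.063,58)],.008)
for n in('top','scene'):
    shot(n,n+'7'); print(spokeang(cloud(n,n+'7'),[*H[:2],YAW]))"
```

```text
t 22.025 d -0.0329 r 0.0624 phi -39.2 z [ 0.762  0.401 -0.509] j [ 0.63  0.35 -0.36  2.45  4.12  0.71 -1.71] F [-0.1  0.3  0.1]
6 [-0.31, -0.29, 0.52]
3 [-0.12, -0.56, -0.31]
3 [0.09, -0.61, -0.22]
3 [0.31, -0.65, -0.12]
3 [0.49, -0.54, 0.02]
3 [0.54, -0.34, 0.14]
rows 21 q [ 0.76  0.46 -0.37  2.26  4.37  0.68 -1.86] miss 0.0
(np.float64(1.3395474651519292), np.int64(212), np.float64(-141.63229242402227), np.int64(3), np.float64(0.7934841317902516))
(np.float64(1.6958953601447047), np.int64(396), np.float64(nan), np.int64(0), np.float64(0.7769577116447398))
```

Call:
servo_tool(moves=[{"hand": 1, "travel": [-0.37, -0.35, 0.63], "turn": [0, 0, 0]}, {"hand": 1, "travel": [-0.37, -0.35, 0.63], "turn": [0, 0, 0]}, {"hand": 1, "travel": [-0.37, -0.35, 0.63], "turn": [0, 0, 0]}, {"hand": 1, "travel": [-0.37, -0.35, 0.63], "turn": [0, 0, 0]}, {"hand": 1, "travel": [-0.37, -0.35, 0.63], "turn": [0, 0, 0]}, {"hand": 1, "travel": [-0.12, -0.56, -0.31], "turn": [0, 0, 0]}, {"hand": 1, "travel": [-0.12, -0.56, -0.31], "turn": [0, 0, 0]}, {"hand": 1, "travel": [-0.12, -0.56, -0.31], "turn": [0, 0, 0]}, {"hand": 1, "travel": [0.09, -0.61, -0.22], "turn": [0, 0, 0]}, {"hand": 1, "travel": [0.09, -0.61, -0.22], "turn": [0, 0, 0]}, {"hand": 1, "travel": [0.09, -0.61, -0.22], "turn": [0, 0, 0]}, {"hand": 1, "travel": [0.31, -0.65, -0.12], "turn": [0, 0, 0]}, {"hand": 1, "travel": [0.31, -0.65, -0.12], "turn": [0, 0, 0]}, {"hand": 1, "travel": [0.31, -0.65, -0.12], "turn": [0, 0, 0]}, {"hand": 1, "travel": [0.49, -0.54, 0.02], "turn": [0, 0, 0]}, {"hand": 1, "travel": [0.49, -0.54, 0.02], "turn": [0, 0, 0]}, {"hand": 1, "travel": [0.49, -0.54, 0.02], "turn": [0, 0, 0]}, {"hand": 1, "travel": [0.54, -0.34, 0.14], "turn": [0, 0, 0]}, {"hand": 1, "travel": [0.54, -0.34, 0.14], "turn": [0, 0, 0]}])

```text
time: 24.5
position: [0.6232, -0.0717, 0.2387]
ee_rot: [-2.928, 1.026, -2.407]
force: [-0.1, 6.0, 2.3]
grip_width: -0.0003
gripper_force: 2.5
```

Call:
servo_tool(moves=[{"hand": 1, "travel": [0.36, 0.32, -0.64], "turn": [0, 0, 0]}, {"hand": 1, "travel": [0.36, 0.32, -0.64], "turn": [0, 0, 0]}, {"hand": 1, "travel": [0.36, 0.32, -0.64], "turn": [0, 0, 0]}, {"hand": 1, "travel": [0.36, 0.32, -0.64], "turn": [0, 0, 0]}, {"hand": 1, "travel": [0.36, 0.32, -0.64], "turn": [0, 0, 0]}, {"hand": 1, "travel": [-0.9, 2.05, 0.39], "turn": [0, 0, 0]}, {"hand": 1, "travel": [-0.9, 2.05, 0.39], "turn": [0, 0, 0]}, {"hand": 1, "travel": [-0.9, 2.05, 0.39], "turn": [0, 0, 0]}, {"hand": 1, "travel": [-0.8, 1.85, 0.35], "turn": [0, 0, 0]}, {"hand": 1, "travel": [0, 0, 0], "turn": [0, 0, 0]}])

```text
time: 25.75
position: [0.5667, 0.0083, 0.2503]
ee_rot: [-2.929, 1.023, -2.409]
force: [-0.4, -0.8, 0.2]
grip_width: -0.0
gripper_force: 0.0
```

```bash
python3 -W ignore -c "
from h import *
from rows import *
rel(); arc([(.007,.062,-36),(.007,.063,-18),(.007,.063,0),(.007,.063,20),(.007,.063,40),(.007,.063,50)],.008)
for n in('top','scene'):
    shot(n,n+'8'); print(spokeang(cloud(n,n+'8'),[*H[:2],YAW]))"
```

```text
t 25.75 d -0.0337 r 0.0643 phi -38.6 z [ 0.762  0.401 -0.509] j [ 0.65  0.34 -0.38  2.45  4.11  0.7  -1.71] F [-0.4 -0.8  0.2]
6 [-0.28, -0.3, 0.54]
3 [-0.12, -0.56, -0.31]
3 [0.09, -0.61, -0.22]
3 [0.31, -0.65, -0.12]
3 [0.49, -0.54, 0.02]
2 [0.44, -0.32, 0.1]
rows 20 q [ 0.77  0.45 -0.4   2.26  4.37  0.66 -1.87] miss 0.0
(np.float64(-3.2914845010608977), np.int64(212), np.float64(-74.33968043090731), np.int64(28), np.float64(0.7846862559220622))
(np.float64(-3.995487128479791), np.int64(386), np.float64(-73.53427102124857), np.int64(28), np.float64(0.820682220155938))
```

Call:
servo_tool(moves=[{"hand": 1, "travel": [-0.34, -0.36, 0.65], "turn": [0, 0, 0]}, {"hand": 1, "travel": [-0.34, -0.36, 0.65], "turn": [0, 0, 0]}, {"hand": 1, "travel": [-0.34, -0.36, 0.65], "turn": [0, 0, 0]}, {"hand": 1, "travel": [-0.34, -0.36, 0.65], "turn": [0, 0, 0]}, {"hand": 1, "travel": [-0.34, -0.36, 0.65], "turn": [0, 0, 0]}, {"hand": 1, "travel": [-0.12, -0.56, -0.31], "turn": [0, 0, 0]}, {"hand": 1, "travel": [-0.12, -0.56, -0.31], "turn": [0, 0, 0]}, {"hand": 1, "travel": [-0.12, -0.56, -0.31], "turn": [0, 0, 0]}, {"hand": 1, "travel": [0.09, -0.61, -0.22], "turn": [0, 0, 0]}, {"hand": 1, "travel": [0.09, -0.61, -0.22], "turn": [0, 0, 0]}, {"hand": 1, "travel": [0.09, -0.61, -0.22], "turn": [0, 0, 0]}, {"hand": 1, "travel": [0.31, -0.65, -0.12], "turn": [0, 0, 0]}, {"hand": 1, "travel": [0.31, -0.65, -0.12], "turn": [0, 0, 0]}, {"hand": 1, "travel": [0.31, -0.65, -0.12], "turn": [0, 0, 0]}, {"hand": 1, "travel": [0.49, -0.54, 0.02], "turn": [0, 0, 0]}, {"hand": 1, "travel": [0.49, -0.54, 0.02], "turn": [0, 0, 0]}, {"hand": 1, "travel": [0.25, -0.3, 0], "turn": [0, 0, 0]}, {"hand": 1, "travel": [0, 0, 0], "turn": [0, 0, 0]}])

```text
time: 28.1
position: [0.6208, -0.062, 0.2499]
ee_rot: [-2.929, 1.024, -2.411]
force: [-0.2, 4.2, 1.4]
grip_width: -0.0003
gripper_force: 1.6
```

```bash
cat >> h.py <<'E'
def clean(n,f):  # drop points on the gripper: more than 4 mm ahead of/behind faces or dark pixels near tool
    P=cloud(n,f); s=get_state(); R=Ro.from_euler('xyz',s['ee_rot']); l=R.inv().apply(P-s['position'])
    return P[~((np.hypot(l[:,0],l[:,1])<.032)&(l[:,2]<.012))]
E
python3 -W ignore -c "
from h import *
from rows import *
rel(); arc([(.007,.063,56)],.004)
for n in('top','scene'):
    shot(n,n+'9'); print(spokeang(clean(n,n+'9'),[*H[:2],YAW]))"
```

```text
t 28.1 d 0.0075 r 0.063 phi 37.6 z [ 0.762  0.4   -0.508] j [ 0.76  0.43 -0.4   2.26  4.38  0.66 -1.9 ] F [-0.2  4.2  1.4]
6 [0.28, -0.18, 0.06]
rows 6 q [ 0.78  0.47 -0.38  2.25  4.38  0.67 -1.86] miss 0.0
(np.float64(-13.427302609689216), np.int64(139), np.float64(-16.418227106844363), np.int64(26), np.float64(0.8505270293913312))
(np.float64(-16.438946223124628), np.int64(321), np.float64(-16.366668215617615), np.int64(40), np.float64(0.8181454430155702))
```

Call:
servo_tool(moves=[{"hand": 1, "travel": [0.26, -0.22, 0.04], "turn": [0, 0, 0]}, {"hand": 1, "travel": [0.26, -0.22, 0.04], "turn": [0, 0, 0]}, {"hand": 1, "travel": [0.28, -0.18, 0.06], "turn": [0, 0, 0]}, {"hand": 1, "travel": [0.28, -0.18, 0.06], "turn": [0, 0, 0]}, {"hand": 1, "travel": [0.3, -0.15, 0.08], "turn": [0, 0, 0]}, {"hand": 1, "travel": [0, 0, 0], "turn": [0, 0, 0]}])

```text
time: 28.95
position: [0.6228, -0.0746, 0.2375]
ee_rot: [-2.929, 1.023, -2.412]
force: [-0.1, 3.4, 1.9]
grip_width: -0.0
gripper_force: 1.5
```

```bash
python3 -W ignore -c "
from h import *
from rows import *
rel(); arc([(.007,.063,56)],.004); arc([(-.03,.063,53)],.009)
for n in('top','scene'):
    shot(n,n+'10'); P=clean(n,n+'10');print(spokeang(P,[*H[:2],YAW]))
    l=loc(P,[*H[:2],YAW]); k=(abs(l[:,0])<.015)&(l[:,2]>.135)&(l[:,2]<.17)&(abs(l[:,1])<.06); print(k.sum(),np.degrees(np.arctan2(-l[k,1],l[k,2])).mean(), np.median(l[k],0))"
```

```text
t 28.95 d 0.0073 r 0.0634 phi 53.8 z [ 0.763  0.399 -0.509] j [ 0.78  0.46 -0.38  2.25  4.38  0.67 -1.87] F [-0.1  3.4  1.9]
1 [0.23, -0.06, 0.06]
rows 1 q [ 0.78  0.47 -0.38  2.26  4.37  0.67 -1.86] miss 0.0
5 [0.32, 0.29, -0.61]
rows 5 q [ 0.84  0.43 -0.37  2.32  4.41  0.72 -1.84] miss 0.0
(np.float64(0.8281128055357158), np.int64(145), np.float64(-1.1062485547619445), np.int64(18), np.float64(0.8122112190301884))
28 -2.8177043359453657 [-0.00217196  0.00749268  0.15159958]
(np.float64(-1.5920730123493416), np.int64(322), np.float64(-1.8172282677919473), np.int64(39), np.float64(0.7882897203510004))
49 -1.6397843651496642 [0.00184922 0.00351244 0.1502577 ]
```

Call:
servo_tool(moves=[{"hand": 1, "travel": [0.15, -0.06, 0.04], "turn": [0, 0, 0]}, {"hand": 1, "travel": [0, 0, 0], "turn": [0, 0, 0]}, {"hand": 1, "travel": [0.32, 0.29, -0.61], "turn": [0, 0, 0]}, {"hand": 1, "travel": [0.32, 0.29, -0.61], "turn": [0, 0, 0]}, {"hand": 1, "travel": [0.32, 0.29, -0.61], "turn": [0, 0, 0]}, {"hand": 1, "travel": [0.32, 0.29, -0.61], "turn": [0, 0, 0]}, {"hand": 1, "travel": [0.32, 0.29, -0.61], "turn": [0, 0, 0]}, {"hand": 1, "travel": [0, 0, 0], "turn": [0, 0, 0]}, {"hand": 1, "travel": [0, 0, 0], "turn": [0, 0, 0]}])

```text
time: 30.18
position: [0.5859, -0.0805, 0.2364]
ee_rot: [-2.929, 1.023, -2.411]
force: [0.7, 0.2, 0.1]
grip_width: -0.0005
gripper_force: 0.0
```

```bash
python3 -W ignore -c "
from h import *
rel()
for n in('top','scene'):
    shot(n,n+'11'); P=cloud(n,n+'11');print(spokeang(P,[*H[:2],YAW]),fit(P,[*H[:2],YAW])[0])
m=np.hstack([cv2.imread('pics/scene11.png')[110:310,230:430],cv2.imread('pics/top11.png')[110:310,220:420]]); cv2.imwrite('pics/m11.png',cv2.resize(m,(800,400),interpolation=cv2.INTER_CUBIC))"
```

```text
t 30.175 d -0.0301 r 0.0624 phi 54.3 z [ 0.763  0.399 -0.509] j [ 0.83  0.44 -0.37  2.32  4.4   0.72 -1.84] F [0.7 0.2 0.1]
(np.float64(-1.336307704451443), np.int64(210), np.float64(-1.2941872399817806), np.int64(23), np.float64(0.7954259258723646)) [ 0.60727482 -0.02572867  0.17323763]
(np.float64(-1.8968867798432558), np.int64(394), np.float64(-0.4740932714219599), np.int64(43), np.float64(0.7760092101834009)) [ 0.60677903 -0.02538297  0.17403069]
```

View pics/m11.png

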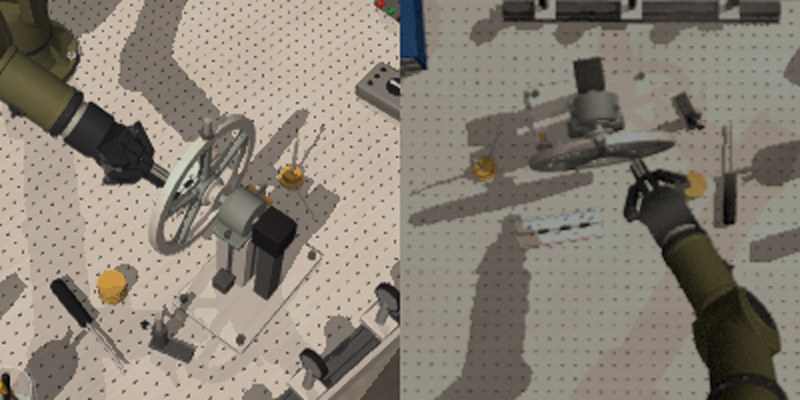

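The pin stands upright at the top of the wheel (left panel about (207,128)), within about 1.5°. The fingers are clear, about 22 mm in front of the wheel, and the loose things are where they were. Handing in.

```bash
python3 -c "
from plant import sign_off
print(sign_off())"
```

```text
the job is handed in; nothing more can be done
None
```

The flywheel is parked with its pin within about 1.5° of straight up. I turned it clockwise in four spoke pushes, the fingers are clear, and I handed the job in at about 30 s; no verdict was returned.

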